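# Set out the optics station for the next lens

## Task

Set out the bench for the next lens: stand the barrel centred on the round stage, lay the spacer ring squarely on top of the barrel and the dust cap, knob up, squarely on the ring. Put the loose filter cassette into the free gap in the middle of the rack, fully down and without shifting or tipping the cassettes on either side of it, and stand the screw jar on the bench directly beside the stage on the robot's left (towards +y), leaving 1 to 4 cm clear between jar and stage. Leave the roll of tape alone, and let go of everything.

Things in the scene. Friction and masses are not known exactly. Their poses are not given: they have to be found in the camera images.
- barrel: Lens barrel to move: black upright tube, 46 mm tall, 50 mm outside diameter with a 56 mm flange on its lowest 6 mm, bore 36 mm, a lens glass inside. Flat rim on top. About 0.16 kg. Origin: centre of its underside, z up along the tube.
- spacer: Spacer ring to move: plain bare-metal ring lying flat, 50 mm outside diameter, 32 mm bore, 15 mm tall, about 0.06 kg. Origin: centre of its underside, z up.
- cap: Dust cap to move: flat grey plastic disc 48 mm diameter, 8 mm thick, with a round grip knob (24 mm diameter, 18 mm tall) in the middle of its top, 26 mm tall in all, about 0.04 kg. Knob side up from the start. Origin: centre of its underside, z up.
- cassette: Loose filter cassette to move: upright black plate with a round window and a thin bright strip along its top edge, standing alone on the bench. 16 mm thick (its x axis), 50 mm wide (y), 55 mm tall (z), about 0.08 kg; both faces are alike. Origin: centre of its underside. Grip it across its 50 mm width.
- jar: Screw jar to move: small closed glass jar with a steel lid, 44 mm diameter, 52 mm tall, about 0.12 kg, upright on the bench. Origin: centre of its underside, z up.
- stage: Round centring stage, fixed to the bench: dark round base 100 mm diameter with a flat bare-metal top disc 92 mm diameter, top face 25 mm above the bench. Origin: centre of its underside on the bench; its axes are always parallel to the robot's: x away from the robot, +y to the robot's left, z up.
- rack: Fixed filter rack: metal tray 112 (x) by 68 mm (y), floor 5 mm up; rims along x 12 mm high, 58 mm apart; end walls 30 mm high. Four cassettes stand in a row along x, 50 mm width along y, tops 60 mm up; mid-row is a free gap 26 mm long for the 16 mm cassette. Beside the row (y) is finger room above the rims. Origin: centre of the underside, on the bench, under the middle of the gap; z up.
- cassette_near: Cassette standing loose in the rack, next to the gap on the rack's -x side; same size as the loose one. To be left alone. Origin: centre of its underside.
- cassette_far: Cassette standing loose in the rack, next to the gap on the rack's +x side; same size as the loose one. To be left alone. Origin: centre of its underside.
- tape: Roll of tan tape lying flat on the bench, 72 mm diameter, 25 mm tall, a bystander to be left alone. Origin: centre of its underside.
Mind the look-alikes: they are no part of the job. What is shaped like the jar but blue is not meant. Several things have the shape of the cap; the one meant has the colours described above.

How it is judged:
By the outcome, as a careful person would: the job done as asked, in the order asked, and still so for the second after the job is handed in, with the robot touching nothing.
It also fails if it takes over 128 s, if anything falls off the work surface, if the arm or the gripper's body presses on something with over 40 N, if the wrist force passes 120 N, or if a joint passes its speed limit or range.

## Robot

A 7-joint arm with a two-finger parallel gripper is mounted at the origin on the work surface. World frame = base frame: x ahead of the robot, y to its left, z up, the work surface at z = 0. Lengths are in m, angles in degrees, forces in N, time in s.
With the tool pointing down it reaches from about 0.35 to 0.9 m from the base axis. Payload 8.1 kg.
Tool frame: the origin (TCP) lies on the centre line of the jaws, within the pads' length; the fingertips stand r.tips_ahead ahead of it and the grasp point (between the pads) lies 3 mm ahead of it (r.tips_ahead is the distance from the TCP to the fingertips, in m); z points along the fingers, y is the line along which they close (so a half turn about z gives the same grasp; the last joint's range is limited). The gripper opens to 92 mm and grips with 3 to 60 N. Pads are 19 mm wide; open, the fingers measure 130 mm over their backs; the gripper's body (75 mm by 190 mm) begins 47 mm behind the grasp point.
Start: joints at [-80.363, 24.895, 1.432, 90.138, -0.665, 64.973, -4.303], TCP at [0.167, 0.602, 0.249] pointing down, gripper open.
Joint ranges: [-149.89, 149.89], [-25.12, 119.58], [-72.63, 75.52], [4.76, 147.25], [-75.54, 255.54], [6.69, 114.76], [-157.13, 157.13]. Speed limits (degrees/s): [127.2, 127.2, 172.46, 172.46, 180, 180, 180].

## Interface

Orientations are given as [roll, pitch, yaw] about the fixed x, y, z axes, in that order (R = Rz(yaw) Ry(pitch) Rx(roll)).
In Python, from workcell import r gives the robot as it stands. The module is installed in compiled form; this text tells all that it offers.
- The arm moves only by the tool drive_tool, never from a script. Its argument "plan" is a list that holds one entry, the list of rows, each a list of 7 numbers: the shift along the tool's x, y, z in mm, then the turn, a rotation vector about the tool's x, y, z in rad, then the closure, from -1 (fully open) to 1 (shut). In form: [[[dx, dy, dz, wx, wy, wz, fingers], ...]]. A call has exactly 5 rows; each row is the pose to reach, as a shift and turn from the pose commanded when the call began, along the tool's axes at that moment; what a row does not reach only later rows make up. A row lasts 1/12 s, in which the tool goes at most 41.7 mm and 7.16 degrees, less where a joint would pass 70% of its speed; a pose out of reach is approached as far as the arm can. A call with a gripper value outside its range is refused whole. The fingers move at their own pace and stop on an object; "squeeze" is the grip in N (left out, the last holds). Time passes only in rows, so rows that repeat a pose let the fingers close, or fill a call up. It gives the time, the measured TCP pose, the force, the opening and the grip force at its end, in the units of the state.
- r.get_obs(): the state, without advancing time (a new reading comes with each control period).
- r.get_image(name): name is "scene" or "top"; returns the picture (420x560x3 uint8, blue, green, red); there is no depth.
- r.camera_model(name): a dict with "fx", "fy", "cx", "cy" (pixels), "dist_coeffs" ([k1, k2, p1, p2, k3] as OpenCV has them; the pictures are not rectified), "camera_from_world" (4x4, takes a point from world to camera coordinates). Camera axes: x right, y up, looking along -z (the intrinsics and any distortion apply to the point x, -y, -z); pixel columns grow to the right and rows downward; lengths in m; the calibration is good to about 2 mm. A picture is of the moment at which its call begins. camera_model takes no time and is no camera call.
- r.sign_off(): hands the job in; it is judged then, once.
The state is a dict: "time_s": time; "qpos": joint angles; "dq": joint speeds; "joint_torque": joint torques, N m; "eef_pos": TCP position; "orientation": TCP orientation; "contact_force": force on the tool from outside, world axes, zero at the start; "wrist_torque": the same for the moment, N m; "opening": finger opening in m; "finger_force": force on a finger pad.
Only numpy, scipy, OpenCV 4.12 (cv2) and the standard library are available. Lean on these libraries where they do the work, as an engineer would, in place of code of your own. Each camera call takes 0.05 s, during which the arm holds its last target. There are 200 camera calls.

## Working session

There is one attempt and no reset: what is moved stays moved. The work goes in short steps, Python scripts to look and compute and a tool call to move; the robot and the scene stay as the last step left them, time stands still between calls to the robot, and variables do not carry over. Pictures are saved under pics/ and viewed, at most 14 in all, crops included, and the job is handed in when it is done.

Besides the shell and the picture viewer there is one more tool, called after ">>>" as name(argument=value, ...), one argument or row to a line, values as JSON. drive_tool: Moves the arm, as the interface text tells. Its arguments: {"type":"object","properties":{"plan":{"type":"array"},"squeeze":{"type":"number"}},"required":["plan"]}

```bash
mkdir -p pics; python3 - <<'E'
from workcell import r
import cv2,numpy as np
o=r.get_obs();print(o['eef_pos'],o['orientation'],o['opening'],r.tips_ahead,o['time_s'])
for n in("scene","top"):
    im=r.get_image(n);cv2.imwrite(f"pics/{n}0.png",im)
    m=r.camera_model(n);print(n,m['fx'],m['cx'],m['cy'],m['dist_coeffs']);print(np.round(m['camera_from_world'],4))
E
```

```text
[0.16710297 0.60176827 0.24797686] [-1.79913362e+02  7.93842218e-03  1.64482251e+02] 0.0917688110147541 0.022 0.0
scene 484.9538779799238 275.53783681043035 210.31277033291676 [-0.11081691  0.          0.          0.          0.        ]
[[-0.7646  0.6443  0.0177  0.4912]
 [-0.4954 -0.605   0.6233  0.2587]
 [ 0.4123  0.4678  0.7818 -1.3414]
 [ 0.      0.      0.      1.    ]]
top 384.4745456533206 284.6329050162188 211.42886042576052 [-0.00061202  0.          0.          0.          0.        ]
[[ 2.300e-02 -9.997e-01 -6.000e-04 -4.630e-02]
 [ 9.963e-01  2.290e-02  8.280e-02 -6.024e-01]
 [-8.270e-02 -2.500e-03  9.966e-01 -9.958e-01]
 [ 0.000e+00  0.000e+00  0.000e+00  1.000e+00]]
```

View pics/scene0.png

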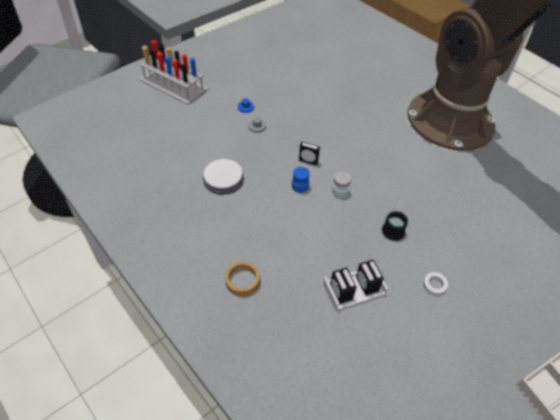

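View pics/top0.png

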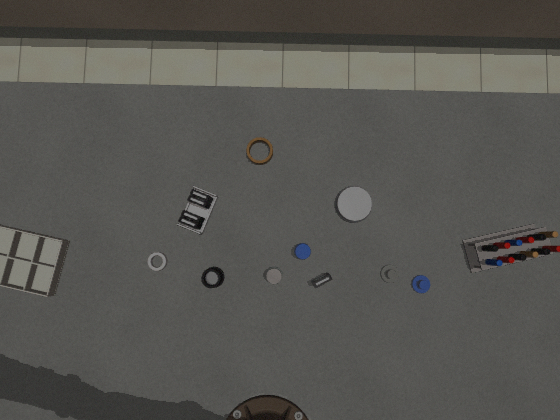

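The scene view shows the arm base at top right, the cassette at (309,153), jar at (342,184), barrel at (396,225), spacer at (436,283), rack at (357,285), stage at (223,175) and cap at (257,124). The top view shows the spacer at (157,262), barrel (213,278), jar (274,276), cassette (322,281), cap (390,273), stage (354,204) and rack (198,210). The look-alikes are blue.

```bash
cat > h.py <<'E'
import cv2,numpy as np,json
from workcell import r
def cam(n):
    m=r.camera_model(n);K=np.array([[m['fx'],0,m['cx']],[0,m['fy'],m['cy']],[0,0,1]])
    T=np.diag([1,-1,-1,1])@np.array(m['camera_from_world']);return K,np.array(m['dist_coeffs'],float),T
C={n:cam(n) for n in("scene","top")}
def proj(n,P):
    K,d,T=C[n];return cv2.projectPoints(np.asarray(P,float).reshape(-1,1,3),cv2.Rodrigues(T[:3,:3])[0],T[:3,3],K,d)[0].reshape(-1,2)
def ray(n,uv):
    K,d,T=C[n];x=cv2.undistortPoints(np.array([[uv]],float),K,d).reshape(2)
    R=T[:3,:3];return -R.T@T[:3,3],R.T@np.array([*x,1])
def tri(a,b):  # a scene px, b top px
    (o1,d1),(o2,d2)=ray("scene",a),ray("top",b)
    s=np.linalg.lstsq(np.c_[d1,-d2],o2-o1,rcond=None)[0]
    p,q=o1+s[0]*d1,o2+s[1]*d2;return (p+q)/2,np.linalg.norm(p-q)
def onz(n,uv,z):
    o,d=ray(n,uv);return o+d*(z-o[2])/d[2]
E
python3 - <<'E'
from h import *
W=dict(barrel=((396,225),(213,278),20),spacer=((436,283),(157,262),20),cap=((257,124),(390,273),14),cassette=((309,153),(322,281),18),
 jar=((342,184),(274,276),18),stage=((223,175),(354,204),25),rack=((357,285),(198,210),36),tape=((242,278),(259,151),26))
for i,n in enumerate(("scene","top")):
    im=cv2.imread(f"pics/{n}0.png");t=[]
    for k,w in W.items():
        u,v=w[i];h=w[2];c=im[v-h:v+h,u-h:u+h]
        c=cv2.resize(c,(200,200),interpolation=cv2.INTER_CUBIC)
        if n=="top":c=np.clip(c*1.6,0,255).astype(np.uint8)
        for f in range(0,2*h,5):
            x=int(f*100/h);L=10 if f%10==0 else 5
            cv2.line(c,(x,0),(x,L),(0,255,255),1);cv2.line(c,(0,x),(L,x),(0,255,255),1)
        cv2.putText(c,f"{k} {u-h},{v-h}",(12,195),0,.4,(0,255,255),1);t.append(c)
    cv2.imwrite(f"pics/m_{n}.png",np.vstack([np.hstack(t[:4]),np.hstack(t[4:])]))
for k,w in W.items(): print(k,*[np.round(x,4) for x in tri(w[0],w[1])])
E
```

```text
barrel [0.422  0.1542 0.0172] 0.0046
spacer [0.4608 0.3071 0.004 ] 0.0013
cap [ 0.4449 -0.3156  0.0057] 0.0047
cassette [ 0.4219 -0.1339  0.021 ] 0.0023
jar [ 0.4319 -0.0074  0.0214] 0.0027
stage [ 0.6279 -0.2179  0.0105] 0.0029
rack [0.6004 0.203  0.0141] 0.0073
tape [0.768  0.0413 0.0117] 0.0002
```

View pics/m_scene.png

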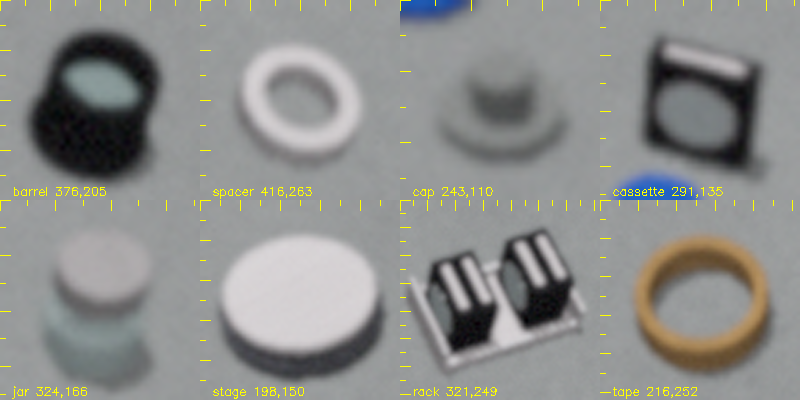

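View pics/m_top.png

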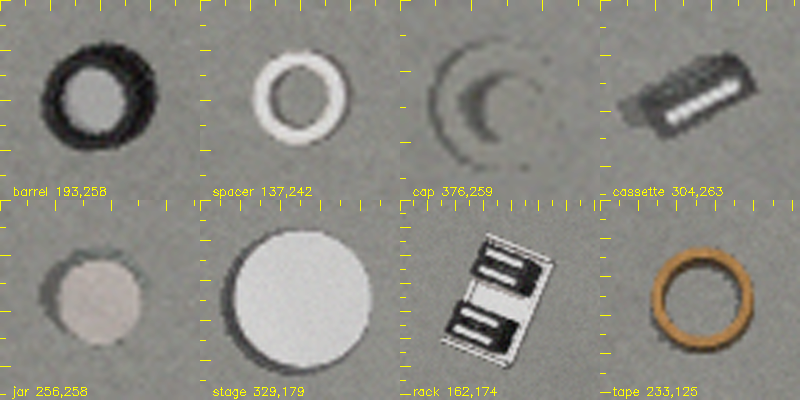

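The montages show the barrel upright and the spacer flat. The cap is knob up, with its disc at about (257,127) in the scene view and (389,273) in the top view. The cassette strip is bright, and the rack has four strips with its gap around (199,211) in the top view. Next I'll fit edges and strips in both views.

```bash
cat > fit.py <<'E'
from h import *
from scipy.optimize import minimize
from scipy.ndimage import map_coordinates,gaussian_filter
def load(tag):return {n:cv2.imread(f"pics/{n}{tag}.png") for n in C}
def circ(x,y,z,rad):
    a=np.linspace(0,2*np.pi,120,endpoint=False);return np.c_[x+rad*np.cos(a),y+rad*np.sin(a),a*0+z]
def grad(im):
    g=[gaussian_filter(im[:,:,c].astype(float),.8) for c in range(3)]
    return sum(np.hypot(*np.gradient(x)) for x in g)
def fitc(G,x,y,circs,cams,dz=False):
    def f(p):
        s=0
        for n in cams:
            for z,rad in circs:
                q=proj(n,circ(p[0],p[1],z+(p[2] if dz else 0),rad));s+=np.clip(map_coordinates(G[n],[q[:,1],q[:,0]],order=1),0,60).mean()
        return -s
    best=min(((f((x+i,y+j,0)),x+i,y+j) for i in np.arange(-.014,.0141,.002) for j in np.arange(-.014,.0141,.002)))
    p0=list(best[1:])+([0] if dz else [])
    s=minimize(f,p0,method="Nelder-Mead",options=dict(initial_simplex=np.array([p0]+[np.array(p0)+.003*np.eye(len(p0))[i] for i in range(len(p0))])))
    return s.x,-s.fun
ROUND=dict(barrel=(.422,.154,[(.046,.025),(.046,.018)]),spacer=(.461,.307,[(.015,.025),(.015,.016)]),cap=(.445,-.3156,[(.008,.024)]),
  jar=(.432,-.0074,[(.052,.022)]),stage=(.628,-.218,[(.025,.046)]),tape=(.768,.041,[(.025,.036)]))
def strips(im,thr,u,v,h):
    c=im[v-h:v+h,u-h:u+h].min(2);c=cv2.resize(c,None,fx=8,fy=8,interpolation=cv2.INTER_CUBIC)
    out=[]
    for k in cv2.findContours((c>thr).astype(np.uint8),0,1)[0]:
        (cx,cy),(w,hh),a=cv2.minAreaRect(k);b=cv2.boxPoints(((cx,cy),(w,hh),a))
        if max(w,hh)>40:
            e=[(b[i]+b[(i+1)%4])/2 for i in range(4)]
            i=0 if np.linalg.norm(e[0]-e[2])>np.linalg.norm(e[1]-e[3]) else 1
            f=lambda q:(np.array(q)+.5)/8-.5+[u-h,v-h]
            out.append((f((cx,cy)),f(e[i]),f(e[i+2]),np.round((w/8,hh/8),1)))
    return out
E
python3 - <<'E'
from fit import *
I=load(0);G={n:grad(I[n]) for n in I}
for k,(x,y,cs) in ROUND.items():
    for cams in(["scene"],["top"],["scene","top"]):
        p,s=fitc(G,x,y,cs,cams);print(k,cams,np.round(p*1000,1),round(s,1))
    p,s=fitc(G,x,y,cs,["scene","top"],True);print("   free z",np.round(p*1000,1),round(s,1))
for n,(cas,rk),thr in(("scene",((309,153),(357,285)),185),("top",((322,281),(198,210)),110)):
    for w,z in((cas,.055),(rk,.06)):
        for c,e1,e2,wh in strips(I[n],thr,*w,17 if z<.06 else 34):
            print(n,np.round(c,1),wh,[np.round(onz(n,q,z)[:2]*1000,1) for q in(c,e1,e2)])
E
```

```text
barrel ['scene'] [425.6 155.8] 113.9
barrel ['top'] [427.4 150.8] 96.0
barrel ['scene', 'top'] [425.8 155.5] 196.1
   free z [425.2 154.3  -2.1] 197.5
spacer ['scene'] [465.5 307.5] 105.0
spacer ['top'] [464.5 305.3] 105.3
spacer ['scene', 'top'] [465.  306.5] 200.8
   free z [464.1 306.5  -2.9] 209.4
cap ['scene'] [ 452.6 -302.4] 34.1
cap ['top'] [ 434.9 -319.5] 9.3
cap ['scene', 'top'] [ 453.  -302.7] 39.4
   free z [ 453.5 -302.     0.8] 39.5
jar ['scene'] [437.3  -6.6] 24.2
jar ['top'] [437.5  -3.1] 22.4
jar ['scene', 'top'] [436.3  -3.1] 45.2
   free z [437.4  -3.1   1.7] 46.0
stage ['scene'] [ 630.1 -213.5] 54.2
stage ['top'] [ 629.4 -216.1] 52.7
stage ['scene', 'top'] [ 629.2 -215.6] 105.3
   free z [ 629.3 -216.2   -2.5] 106.7
tape ['scene'] [774.8  53.6] 45.0
tape ['top'] [761.8  39.5] 32.9
tape ['scene', 'top'] [774.3  53. ] 59.1
   free z [767.   41.8 -24.1] 75.8
scene [327.3 281.1] [8.9 1.6] [array([660.6, 176. ]), array([657. , 167.1]), array([664.2, 184.8])]
scene [356.1 290.1] [25.7 11.3] [array([631.6, 226.3]), array([625.1, 200.6]), array([638. , 251.3])]
scene [340.
[... 792 characters left out ...]
)]
top [187.6 222.1] [13.4  2.2] [array([567.4, 215. ]), array([573.8, 231.1]), array([561. , 198.9])]
top [190.1 215.9] [13.5  2.1] [array([583.4, 209.2]), array([589.8, 225.3]), array([576.9, 193. ])]
top [186.7 206. ] [1.8 7.8] [array([608.5, 219.2]), array([617.9, 215.7]), array([599.1, 222.7])]
top [196.6 200.7] [13.1  2.1] [array([622.9, 194.4]), array([629.2, 210.2]), array([616.7, 178.6])]
top [198.7 210.4] [22.5 38.7] [array([598. , 187.9]), array([644.4, 170.6]), array([551.8, 205.1])]
top [199.1 194.6] [13.2  2.1] [array([638.8, 188.4]), array([645. , 204.3]), array([632.5, 172.5])]
top [204.  190.5] [24.4  1.3] [array([649.8, 176.3]), array([661.2, 205.8]), array([638.4, 146.8])]
```

```bash
cat > go.py <<'E'
# usage: go.py x y z yaw (mm, deg; TCP) ... several waypoints; prints calls (last-row pose) 
import sys,numpy as np
from scipy.spatial.transform import Rotation as R
from workcell import r
o=r.get_obs();p=np.array(o['eef_pos'])*1000;q=R.from_euler('xyz',o['orientation'],degrees=True)
print('t',round(o['time_s'],2),'at',np.round(p,1),np.round(o['orientation'],2),'open',round(o['opening']*1000,1),'q7',round(o['qpos'][6]))
a=list(map(float,sys.argv[1:]))
for i in range(0,len(a),4):
    P=np.array(a[i:i+3]);Q=R.from_euler('xyz',[180,0,a[i+3]],degrees=True)
    rv=(q.inv()*Q).as_rotvec();D=P-p
    n=max(1,int(np.ceil(max(np.linalg.norm(D)/190,np.degrees(np.linalg.norm(rv))/33)-.05)))
    for k in range(n):
        q2=q*R.from_rotvec(rv/n);p2=p+D/n
        s=q.inv().apply(p2-p);w=(q.inv()*q2).as_rotvec();print('wp',i//4,np.round(s,1).tolist(),np.round(w,3).tolist());p,q=p2,q2
        rv=(q.inv()*Q).as_rotvec()*n/(n-k-1) if k<n-1 else rv; D=(P-p)*n/(n-k-1) if k<n-1 else D
E
python3 - <<'E'
from fit import *
I=load(0)
for z,s,t in((.008,(257.3,127.),(389,273.4)),):
    print(onz("scene",s,z),onz("top",t,z),tri(s,t))
for thr in(150,165,175):
  for c,e1,e2,wh in strips(I["scene"],thr,309,153,17):
    print(thr,np.round(c,1),wh,[np.round(onz("scene",q,.055)[:2]*1000,1) for q in(c,e1,e2)])
# triangulated heights
print(tri((348.3,277.5),(196.6,200.7)),tri((367.5,271.5),(190.1,215.9)))
E
python3 go.py 426 153.5 130 180 426 153.5 34 180
```

```text
[ 0.45200575 -0.30177257  0.008     ] [ 0.44554273 -0.31410685  0.008     ] (array([ 0.44305818, -0.3165032 , -0.0066901 ]), np.float64(0.004217388221986672))
150 [298.2 159.4] [17.5 13.2] [array([ 481. , -109.5]), array([ 461.3, -131.6]), array([500.2, -88.1])]
150 [309.5 145. ] [13.7  2.6] [array([ 426.5, -128.8]), array([ 434.5, -143.8]), array([ 418.5, -113.8])]
150 [315.6 152.5] [33.9 19.8] [array([ 432.8, -100.5]), array([ 391.7, -144.3]), array([471.2, -59.5])]
165 [309.6 145.1] [12.7  1.7] [array([ 426.6, -128.5]), array([ 434.1, -142.5]), array([ 419.1, -114.5])]
175 [312.4 146. ] [5.5 1. ] [array([ 423.4, -121.8]), array([ 426.6, -127.8]), array([ 420.2, -115.8])]
(array([0.62259036, 0.19538811, 0.05778201]), np.float64(0.0016093211511203675)) (array([0.58309127, 0.21036042, 0.05766194]), np.float64(0.0013349775348151839))
t 0.1 at [167.1 601.8 248. ] [-1.7992e+02  1.0000e-02  1.6448e+02] open 91.8 q7 -4
wp 0 [-123.1, -120.8, 39.5] [-0.0, -0.0, -0.09]
wp 0 [-111.7, -131.5, 39.5] [-0.0, -0.0, -0.09]
wp 0 [-99.4, -141.0, 39.4] [-0.0, -0.0, -0.09]
wp 1 [0.0, -0.0, 96.0] [0.0, 0.0, -0.0]
```

>>> drive_tool(
  plan=[
    [[-123, -121, 39.5, 0, 0, -0.09, -1], [-123, -121, 39.5, 0, 0, -0.09, -1], [-123, -121, 39.5, 0, 0, -0.09, -1], [-123, -121, 39.5, 0, 0, -0.09, -1], [-123, -121, 39.5, 0, 0, -0.09, -1]],
  ],
  squeeze=5,
)

```text
time_s: 0.52
eef_pos: [0.2568, 0.4458, 0.2076]
orientation: [-179.7, 0.1, 169.3]
contact_force: [0.1, -0.1, -1.1]
opening: 0.0923
finger_force: 0.0
```

>>> drive_tool(
  plan=[
    [[-112, -131, 39.5, 0, 0, -0.09, -1], [-112, -131, 39.5, 0, 0, -0.09, -1], [-112, -131, 39.5, 0, 0, -0.09, -1], [-112, -131, 39.5, 0, 0, -0.09, -1], [-112, -131, 39.5, 0, 0, -0.09, -1]],
  ],
)

```text
time_s: 0.93
eef_pos: [0.3421, 0.2972, 0.1684]
orientation: [-179.8, -0.0, 174.4]
contact_force: [0.3, -0.2, -0.3]
opening: 0.0919
finger_force: 0.0
```

>>> drive_tool(
  plan=[
    [[-99, -141, 39.5, 0, 0, -0.09, -1], [-99, -141, 39.5, 0, 0, -0.09, -1], [-99, -141, 39.5, 0, 0, -0.09, -1], [-99, -141, 39.5, 0, 0, -0.09, -1], [-99, -141, 39.5, 0, 0, -0.09, -1]],
  ],
)

```text
time_s: 1.35
eef_pos: [0.4277, 0.1483, 0.1292]
orientation: [-179.8, -0.0, 179.6]
contact_force: [0.0, 0.9, -0.1]
opening: 0.0917
finger_force: 0.0
```

```bash
python3 go.py 426 153.5 34 180
```

```text
t 1.35 at [427.7 148.3 129.2] [-1.7983e+02 -1.0000e-02  1.7956e+02] open 91.7 q7 67
wp 0 [1.8, 5.5, 95.2] [-0.003, -0.0, -0.008]
```

>>> drive_tool(
  plan=[
    [[0, 0, 40, 0, 0, 0, -1], [0, 0, 40, 0, 0, 0, -1], [0, 0, 40, 0, 0, 0, -1], [0, 0, 40, 0, 0, 0, -1], [0, 0, 40, 0, 0, 0, -1]],
  ],
)

```text
time_s: 1.77
eef_pos: [0.4261, 0.1554, 0.0916]
orientation: [179.9, 0.1, -180.0]
contact_force: [0.5, 0.1, -0.8]
opening: 0.092
finger_force: 0.0
```

```bash
python3 go.py 426 153.5 34 180
```

```text
t 1.77 at [426.1 155.4  91.6] [ 1.7994e+02  8.0000e-02 -1.7997e+02] open 92.0 q7 68
wp 0 [0.2, -2.0, 57.6] [0.001, 0.001, 0.001]
```

>>> drive_tool(
  plan=[
    [[0, 0, 56, 0, 0, 0, -1], [0, 0, 56, 0, 0, 0, -1], [0, 0, 56, 0, 0, 0, -1], [0, 0, 56, 0, 0, 0, -1], [0, 0, 56, 0, 0, 0, -1]],
  ],
)

```text
time_s: 2.18
eef_pos: [0.4265, 0.155, 0.0357]
orientation: [179.9, 0.1, 180.0]
contact_force: [1.4, -0.1, 0.2]
opening: 0.0918
finger_force: 0.0
```

>>> drive_tool(
  plan=[
    [[0, 0, 0, 0, 0, 0, 0], [0, 0, 0, 0, 0, 0, 0.3], [0, 0, 0, 0, 0, 0, 1], [0, 0, 0, 0, 0, 0, 1], [0, 0, 0, 0, 0, 0, 1]],
  ],
)

```text
time_s: 2.6
eef_pos: [0.4259, 0.1544, 0.0345]
orientation: [180.0, 0.0, 179.9]
contact_force: [1.0, 1.1, -0.7]
opening: 0.0635
finger_force: 0.0
```

>>> drive_tool(
  plan=[
    [[0, 0, 0, 0, 0, 0, 1], [0, 0, 0, 0, 0, 0, 1], [0, 0, 0, 0, 0, 0, 1], [0, 0, 0, 0, 0, 0, 1], [0, 0, 0, 0, 0, 0, 1]],
  ],
)

```text
time_s: 3.02
eef_pos: [0.4258, 0.1543, 0.0343]
orientation: [180.0, 0.0, 179.9]
contact_force: [-0.8, 1.1, 1.9]
opening: 0.0507
finger_force: 5.0
```

```bash
python3 go.py 426 153.5 34 180;python3 - <<'E'
from h import *
for n in C: cv2.imwrite(f"pics/{n}1.png",r.get_image(n))
a,b=[cv2.resize(cv2.imread(f"pics/{n}1.png")[v-40:v+40,u-40:u+40],(400,400),interpolation=2) for n,u,v in(("scene",396,225),("top",213,270))]
cv2.imwrite("pics/c1.png",np.hstack([a,b]))
o=r.get_obs();print(o['eef_pos'],o['finger_force'],o['opening'])
E
```

```text
t 3.02 at [425.8 154.3  34.3] [180.     0.   179.95] open 50.7 q7 69
wp 0 [-0.2, -0.8, 0.3] [0.0, 0.0, -0.001]
[0.42576469 0.15430119 0.03424109] 5.000052563846111 0.05102899894213389
```

View pics/c1.png

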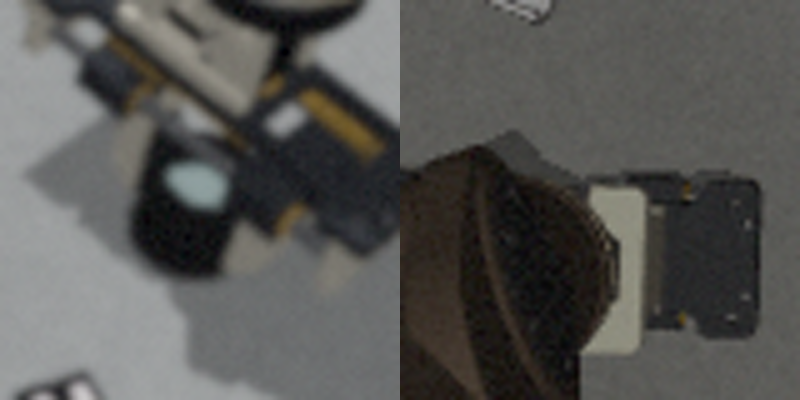

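>>> drive_tool(
  plan=[
    [[0, 0, 0, 0, 0, 0, -1], [0, 0, 0, 0, 0, 0, -1], [0, 0, 0, 0, 0, 0.12, -1], [0, 0, 0, 0, 0, 0.24, -1], [0, 0, 0, 0, 0, 0.36, -1]],
  ],
)

```text
time_s: 3.53
eef_pos: [0.4257, 0.1543, 0.0342]
orientation: [180.0, -0.0, 159.0]
contact_force: [-0.2, 1.1, 0.3]
opening: 0.0797
finger_force: 0.0
```

>>> drive_tool(
  plan=[
    [[0, 0, 0, 0, 0, 0.6, -1], [0, 0, 0, 0, 0, 0.6, -1], [0, 0, 0, 0, 0, 0.6, -1], [0, 0, 0, 0, 0, 0.6, -1], [0, 0, 0, 0, 0, 0.6, -1]],
  ],
)

```text
time_s: 3.95
eef_pos: [0.4257, 0.1544, 0.0342]
orientation: [180.0, -0.0, 124.6]
contact_force: [1.0, -0.5, -0.4]
opening: 0.0918
finger_force: 0.0
```

>>> drive_tool(
  plan=[
    [[0, 0, 0, 0, 0, 0.611, 0], [0, 0, 0, 0, 0, 0.611, 0], [0, 0, 0, 0, 0, 0.611, 0], [0, 0, 0, 0, 0, 0.611, 0], [0, 0, 0, 0, 0, 0.611, 0]],
  ],
)

```text
time_s: 4.37
eef_pos: [0.4258, 0.1544, 0.0342]
orientation: [180.0, -0.0, 89.6]
contact_force: [-0.9, -0.7, -0.0]
opening: 0.0626
finger_force: 0.0
```

```bash
python3 go.py 425.8 154.3 34 90
```

```text
t 4.37 at [425.8 154.4  34.2] [179.99  -0.    89.58] open 62.6 q7 6
wp 0 [-0.1, 0.0, 0.2] [0.0, -0.0, -0.007]
```

>>> drive_tool(
  plan=[
    [[0, 0, 0, 0, 0, 0, 1], [0, 0, 0, 0, 0, 0, 1], [0, 0, 0, 0, 0, 0, 1], [0, 0, 0, 0, 0, 0, 1], [0, 0, 0, 0, 0, 0, 1]],
  ],
)

```text
time_s: 4.78
eef_pos: [0.4257, 0.1543, 0.0342]
orientation: [-180.0, -0.0, 90.0]
contact_force: [-0.0, -0.7, -1.2]
opening: 0.0486
finger_force: 5.0
```

>>> drive_tool(
  plan=[
    [[0, 0, 0, 0, 0, 0, 1], [0, 0, -20, 0, 0, 0, 1], [0, 0, -45, 0, 0, 0, 1], [0, 0, -75, 0, 0, 0, 1], [0, 0, -95, 0, 0, 0, 1]],
  ],
  squeeze=25,
)

```text
time_s: 5.2
eef_pos: [0.426, 0.1539, 0.131]
orientation: [180.0, 0.0, 89.9]
contact_force: [0.3, 0.2, -1.3]
opening: 0.0488
finger_force: 25.0
```

```bash
python3 go.py 629.7 -214.8 110 90 629.7 -214.8 60.2 90
```

```text
t 5.2 at [426.  153.9 131. ] [179.97   0.    89.93] open 48.8 q7 -3
wp 0 [-122.8, 68.0, 7.0] [0.0, 0.0, -0.0]
wp 0 [-122.8, 68.0, 7.0] [0.0, 0.0, -0.0]
wp 0 [-122.9, 67.9, 7.0] [0.0, 0.0, -0.0]
wp 1 [0.0, -0.0, 49.8] [0.0, 0.0, 0.0]
```

>>> drive_tool(
  plan=[
    [[-20, 11, 1, 0, 0, 0, 1], [-45, 25, 2, 0, 0, 0, 1], [-72, 40, 4, 0, 0, 0, 1], [-100, 55, 6, 0, 0, 0, 1], [-123, 68, 7, 0, 0, 0, 1]],
  ],
)

```text
time_s: 5.62
eef_pos: [0.4942, 0.0292, 0.1222]
orientation: [180.0, 0.0, 90.0]
contact_force: [0.6, 0.5, -1.6]
opening: 0.0485
finger_force: 25.0
```

>>> drive_tool(
  plan=[
    [[-25, 14, 1, 0, 0, 0, 1], [-50, 27, 2, 0, 0, 0, 1], [-75, 41, 4, 0, 0, 0, 1], [-100, 55, 6, 0, 0, 0, 1], [-123, 68, 7, 0, 0, 0, 1]],
  ],
)

```text
time_s: 6.03
eef_pos: [0.5618, -0.0936, 0.1149]
orientation: [-180.0, -0.0, 89.9]
contact_force: [1.7, -0.7, -1.5]
opening: 0.0483
finger_force: 25.0
```

>>> drive_tool(
  plan=[
    [[-30, 16, 1, 0, 0, 0, 1], [-60, 33, 2, 0, 0, 0, 1], [-85, 47, 4, 0, 0, 0, 1], [-108, 60, 6, 0, 0, 0, 1], [-123, 68, 7, 0, 0, 0, 1]],
  ],
)

```text
time_s: 6.45
eef_pos: [0.6297, -0.2182, 0.1079]
orientation: [180.0, 0.1, 89.9]
contact_force: [-0.4, -0.1, -0.6]
opening: 0.0485
finger_force: 25.0
```

>>> drive_tool(
  plan=[
    [[0, 0, 0, 0, 0, 0, 1], [0, 0, 0, 0, 0, 0, 1], [0, 0, 10, 0, 0, 0, 1], [0, 0, 20, 0, 0, 0, 1], [0, 0, 20, 0, 0, 0, 1]],
  ],
)

```text
time_s: 6.87
eef_pos: [0.6279, -0.2126, 0.0855]
orientation: [-179.8, -0.1, 90.0]
contact_force: [-0.3, 1.1, -2.0]
opening: 0.0486
finger_force: 25.0
```

```bash
python3 go.py 629.7 -214.8 60.2 90
python3 - <<'E'
from h import *
for n in C: cv2.imwrite(f"pics/{n}2.png",r.get_image(n))
a,b=[cv2.resize(cv2.imread(f"pics/{n}2.png")[v-40:v+40,u-40:u+40],(400,400),interpolation=2) for n,u,v in(("scene",223,170),("top",354,204))]
cv2.imwrite("pics/c2.png",np.hstack([a,b]))
E
```

```text
t 6.87 at [ 627.9 -212.6   85.5] [-1.798e+02 -1.200e-01  9.003e+01] open 48.6 q7 39
wp 0 [-2.2, 1.9, 25.3] [-0.004, -0.002, 0.001]
```

View pics/c2.png

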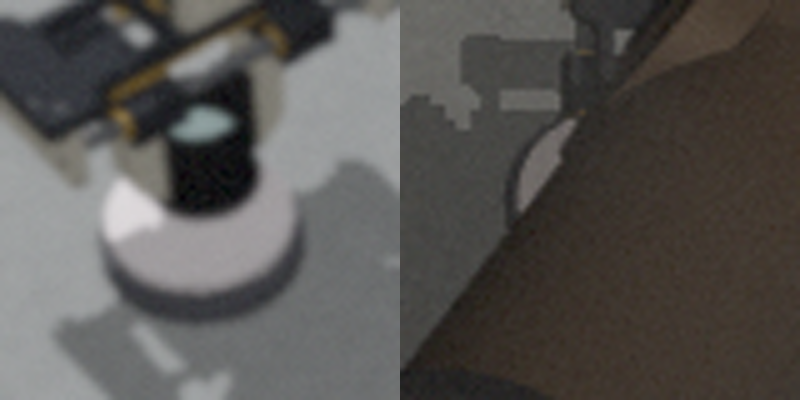

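>>> drive_tool(
  plan=[
    [[0, 0, 15, 0, 0, 0, 1], [0, 0, 15, 0, 0, 0, 1], [0, 0, 15, 0, 0, 0, 1], [0, 0, 15, 0, 0, 0, 1], [0, 0, 15, 0, 0, 0, 1]],
  ],
)

```text
time_s: 7.38
eef_pos: [0.6297, -0.215, 0.074]
orientation: [179.9, 0.0, 89.9]
contact_force: [-0.2, -0.1, -1.4]
opening: 0.0484
finger_force: 25.0
```

>>> drive_tool(
  plan=[
    [[0, 0, 0, 0, 0, 0, 1], [0, 0, 0, 0, 0, 0, 1], [0, 0, 0, 0, 0, 0, 1], [0, 0, 0, 0, 0, 0, 1], [0, 0, 0, 0, 0, 0, 1]],
  ],
)

```text
time_s: 7.8
eef_pos: [0.6294, -0.2149, 0.0733]
orientation: [180.0, -0.0, 89.9]
contact_force: [0.0, 0.7, -1.5]
opening: 0.0487
finger_force: 25.0
```

```bash
python3 go.py 629.7 -214.8 59.4 90
```

```text
t 7.8 at [ 629.4 -214.9   73.3] [180.    -0.    89.94] open 48.7 q7 39
wp 0 [0.1, 0.3, 13.9] [0.0, -0.0, -0.001]
```

>>> drive_tool(
  plan=[
    [[0, 0.3, 5, 0, 0, 0, 1], [0, 0.3, 9, 0, 0, 0, 1], [0, 0.3, 12, 0, 0, 0, 1], [0, 0.3, 13.7, 0, 0, 0, 1], [0, 0.3, 13.7, 0, 0, 0, 1]],
  ],
)

```text
time_s: 8.22
eef_pos: [0.6295, -0.2149, 0.0593]
orientation: [-180.0, -0.0, 89.9]
contact_force: [-0.7, -0.3, -0.6]
opening: 0.0482
finger_force: 25.0
```

>>> drive_tool(
  plan=[
    [[0, 0, 0, 0, 0, 0, 1], [0, 0, 0.3, 0, 0, 0, 1], [0, 0, 0.3, 0, 0, 0, 1], [0, 0, 0.3, 0, 0, 0, 1], [0, 0, 0.3, 0, 0, 0, 1]],
  ],
  squeeze=5,
)

```text
time_s: 8.63
eef_pos: [0.6296, -0.2149, 0.0592]
orientation: [-180.0, -0.0, 89.9]
contact_force: [-1.8, 1.2, 1.5]
opening: 0.049
finger_force: 5.0
```

>>> drive_tool(
  plan=[
    [[0, 0, 0, 0, 0, 0, -1], [0, 0, 0, 0, 0, 0, -1], [0, 0, 0, 0, 0, 0, -1], [0, 0, 0, 0, 0, 0, -1], [0, 0, 0, 0, 0, 0, -1]],
  ],
)

```text
time_s: 9.05
eef_pos: [0.6297, -0.2149, 0.0592]
orientation: [180.0, 0.0, 89.9]
contact_force: [-0.3, -0.8, -0.4]
opening: 0.078
finger_force: 0.0
```

>>> drive_tool(
  plan=[
    [[0, 0, -40, 0, 0, 0, -1], [0, 0, -80, 0, 0, 0, -1], [0, 0, -100, 0, 0, 0, -1], [0, 0, -100, 0, 0, 0, -1], [0, 0, -100, 0, 0, 0, -1]],
  ],
)

```text
time_s: 9.47
eef_pos: [0.6304, -0.2152, 0.1607]
orientation: [179.8, 0.0, 89.9]
contact_force: [-0.4, -0.5, -1.3]
opening: 0.0914
finger_force: 0.0
```

```bash
python3 go.py 465 307 110 90 465 307 25 90
```

```text
t 9.47 at [ 630.4 -215.2  160.7] [1.7983e+02 3.0000e-02 8.9940e+01] open 91.4 q7 36
wp 0 [174.0, -55.4, 16.7] [0.001, 0.0, -0.0]
wp 0 [174.0, -55.3, 16.7] [0.001, 0.0, -0.0]
wp 0 [174.1, -55.2, 16.8] [0.001, 0.0, -0.0]
wp 1 [-0.0, -0.0, 85.0] [-0.0, -0.0, -0.0]
```

>>> drive_tool(
  plan=[
    [[35, -11, 3, 0, 0, 0, -1], [75, -24, 7, 0, 0, 0, -1], [110, -35, 10, 0, 0, 0, -1], [145, -46, 14, 0, 0, 0, -1], [174, -55, 17, 0, 0, 0, -1]],
  ],
)

```text
time_s: 9.88
eef_pos: [0.5728, -0.0378, 0.1404]
orientation: [-179.8, -0.1, 90.0]
contact_force: [1.1, 1.1, -0.6]
opening: 0.0917
finger_force: 0.0
```

>>> drive_tool(
  plan=[
    [[35, -11, 3, 0, 0, 0, -1], [70, -22, 7, 0, 0, 0, -1], [105, -33, 10, 0, 0, 0, -1], [140, -44, 14, 0, 0, 0, -1], [174, -55, 17, 0, 0, 0, -1]],
  ],
)

```text
time_s: 10.3
eef_pos: [0.5182, 0.1349, 0.1238]
orientation: [-179.9, 0.0, 90.0]
contact_force: [0.2, 0.7, 0.0]
opening: 0.092
finger_force: 0.0
```

>>> drive_tool(
  plan=[
    [[40, -13, 4, 0, 0, 0, -1], [80, -25, 8, 0, 0, 0, -1], [120, -38, 12, 0, 0, 0, -1], [155, -49, 15, 0, 0, 0, -1], [174, -55, 17, 0, 0, 0, -1]],
  ],
)

```text
time_s: 10.72
eef_pos: [0.4617, 0.3123, 0.1063]
orientation: [-179.8, 0.0, 90.3]
contact_force: [-0.7, 0.8, 0.1]
opening: 0.0918
finger_force: 0.0
```

>>> drive_tool(
  plan=[
    [[0, 0, 30, 0, 0, 0, -1], [0, 0, 40, 0, 0, 0, -1], [0, 0, 40, 0, 0, 0, -1], [0, 0, 40, 0, 0, 0, -1], [0, 0, 40, 0, 0, 0, -1]],
  ],
)

```text
time_s: 11.13
eef_pos: [0.466, 0.306, 0.0688]
orientation: [180.0, 0.0, 89.8]
contact_force: [0.7, -0.9, -0.4]
opening: 0.0918
finger_force: 0.0
```

```bash
python3 - <<'E'
from fit import *
for n in C: cv2.imwrite(f"pics/{n}3.png",r.get_image(n))
I=load(3);G={n:grad(I[n]) for n in I}
for nm,x,y,cs in(("barrel",.6295,-.215,[(.071,.025),(.071,.018)]),("stage",.6295,-.215,[(.025,.046)])):
    for cams in(["scene"],["top"]):
        p,s=fitc(G,x,y,cs,cams);print(nm,cams,np.round(p*1000,1),round(s,1))
# threshold-based: dark barrel blob & stage disc
t=[]
for n,u,v in(("scene",223,170),("top",354,204)):
    c=cv2.resize(I[n][v-26:v+26,u-26:u+26],(400,400),interpolation=2)
    f=lambda P:((proj(n,P)-[u-26,v-26]+.5)*400/52).round().astype(np.int32)
    off=np.array([.0002,.0012,0])*(1 if n=="scene" else -1)
    for P in(circ(.6296,-.2149,.025,.046),circ(.6296,-.2149,.071,.025)):
        cv2.polylines(c,[f(P+off)],True,(0,0,255),1)
    t.append(c)
cv2.imwrite("pics/c3.png",np.hstack(t))
E
python3 go.py 465 307 25 90
```

```text
barrel ['scene'] [ 630.1 -213.2] 115.7
barrel ['top'] [ 628.3 -212.5] 88.1
stage ['scene'] [ 630.7 -212.3] 56.0
stage ['top'] [ 629.3 -216.2] 54.4
t 11.23 at [466.2 306.6  69.2] [ 1.7993e+02 -4.0000e-02  8.9840e+01] open 91.7 q7 -10
wp 0 [0.4, -1.2, 44.2] [0.001, -0.001, -0.003]
```

View pics/c3.png

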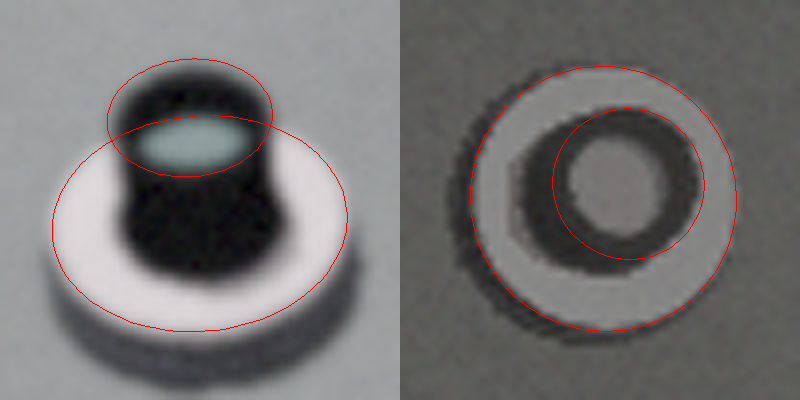

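The overlay shows the barrel slightly off its predicted outline, as both cameras read about 2.4 mm low in z. I'll refit with that offset.

```bash
python3 - <<'E'
from fit import *
I0=load(0);I=load(3);G0={n:grad(I0[n]) for n in I};G={n:grad(I[n]) for n in I};o=-.0024
for nm,g,x,y,cs in(("barrel0",G0,.4255,.154,[(.046,.025),(.046,.018)]),("barrel",G,.6295,-.215,[(.071,.025),(.071,.018)]),("stage",G,.6295,-.215,[(.025,.046)]),("stage0",G0,.6295,-.215,[(.025,.046)]),("stagebase",G0,.6295,-.215,[(.0,.05)]),
 ("spacer",G0,.465,.307,[(.015,.025),(.015,.016)]),("jar",G0,.437,-.004,[(.052,.022)]),("cap",G0,.4455,-.313,[(.008,.024),(.026,.012)])):
    for cams in(["scene"],["top"],["scene","top"]):
        p,s=fitc(g,x,y,[(z+o,q) for z,q in cs],cams);print(nm,cams,np.round(p*1000,1),round(s,1))
for n,cas,rk,thr in(("scene",(309,153),(357,285),165),("top",(322,281),(198,210),110)):
    for w,z in((cas,.055),(rk,.06)):
        for c,e1,e2,wh in strips(I0[n],thr if z<.06 or n=="top" else 185,*w,17 if z<.06 else 34):
            if 12<max(wh)<16: print(n,[np.round(onz(n,q,z+o)[:2]*1000,1) for q in(c,e1,e2)])
E
```

```text
barrel0 ['scene'] [423.7 154.8] 114.0
barrel0 ['top'] [427.1 151.3] 95.7
barrel0 ['scene', 'top'] [425.1 154.2] 197.5
barrel ['scene'] [ 627.6 -213.8] 115.8
barrel ['top'] [ 628.7 -213. ] 88.4
barrel ['scene', 'top'] [ 628.4 -213.1] 202.8
stage ['scene'] [ 629.4 -214.6] 56.0
stage ['top'] [ 629.6 -216.6] 54.5
stage ['scene', 'top'] [ 629.3 -216.2] 110.0
stage0 ['scene'] [ 628.8 -215.6] 54.2
stage0 ['top'] [ 629.7 -216.7] 52.9
stage0 ['scene', 'top'] [ 629.3 -216.2] 106.7
stagebase ['scene'] [ 617.7 -232.7] 50.6
stagebase ['top'] [ 631.7 -216.3] 34.1
stagebase ['scene', 'top'] [ 629.7 -216.5] 70.9
spacer ['scene'] [463.8 307. ] 105.2
spacer ['top'] [464.3 306. ] 105.6
spacer ['scene', 'top'] [464.2 306.5] 209.1
jar ['scene'] [435.4  -7.8] 24.4
jar ['top'] [437.3  -2.9] 22.4
jar ['scene', 'top'] [432.6  -6.8] 44.6
cap ['scene'] [ 455.  -299.3] 69.9
cap ['top'] [ 446.  -309.5] 26.6
cap ['scene', 'top'] [ 455.4 -298.2] 94.6
scene [array([ 424.8, -130.2]), array([ 432.3, -144.3]), array([ 417.3, -116.2])]
scene [array([637.9, 189.7]), array([632.4, 174.8]), array([643.2, 204.3])]
scene [array([621.9, 196. ]), array([616.2, 181.1]), array([627.5, 210.6])]
scene [array([582.6, 210.9]), array([576.9, 196.2]), array([588.3, 225.3])]
scene [array([566.7, 216.6]), array([561.1, 202.5]), array([572.2, 230.5])]
top [array([ 426.3, -131.6]), array([ 434.5, -147.2]), array([ 418.1, -116.1])]
top [array([567.5, 215.6]), array([573.9, 231.7]), array([561.1, 199.5])]
top [array([583.5, 209.8]), array([590., 226.]), array([577.1, 193.6])]
top [array([623.2, 194.9]), array([629.4, 210.8]), array([617. , 179.1])]
top [array([639. , 188.9]), array([645.3, 204.9]), array([632.8, 173. ])]
```

```bash
cat > sil.py <<'E'
from fit import *
def silfit(I,n,x,y,z0,parts,maskf,dz=-.0024,h=34,S=6):
    u,v=proj(n,[[x,y,z0+.02]])[0].astype(int);c=I[n][max(v-h,0):v+h,u-h:u+h]
    c=cv2.resize(c,None,fx=S,fy=S,interpolation=cv2.INTER_CUBIC);m=maskf(c).astype(np.uint8)
    k,l,s,_=cv2.connectedComponentsWithStats(m)
    i=1+np.argmax(s[1:,4]);m=(l==i).astype(np.uint8)
    ct=cv2.findContours(m,0,1)[0];m=cv2.drawContours(np.zeros_like(m),ct,-1,1,-1)
    def f(p):
        w=np.zeros_like(m)
        for g in parts:
            P=np.vstack([circ(p[0],p[1],z0+z+dz,rd) for z,rd in g])
            q=((proj(n,P)-[u-h,max(v-h,0)]+.5)*S*16-8).astype(np.int32)
            cv2.fillConvexPoly(w,cv2.convexHull(q.reshape(-1,1,2)),1,shift=4)
        return (w!=m).sum()/m.sum()
    p0=[x,y];s=minimize(f,p0,method="Nelder-Mead",options=dict(initial_simplex=[[x,y],[x+.004,y],[x,y+.004]],xatol=1e-5,fatol=1e-5))
    return np.round(s.x*1000,1),round(s.fun,3)
BAR=[[(0,.028),(.006,.028)],[(.006,.025),(.046,.025)]]
E
python3 - <<'E'
from sil import *
I0=load(0);I=load(3)
g=lambda c:c.max(2)
for n,t1,t2 in(("scene",100,200),("top",55,110)):
  for t in(t1-15,t1): print(n,t,"barrel0",silfit(I0,n,.4258,.1543,0,BAR,lambda c:g(c)<t,h=16),"barrel",silfit(I,n,.6295,-.215,.025,BAR,lambda c:g(c)<t,h=17 if n=="top" else 16))
  print(n,"stage",silfit(I0,n,.6295,-.215,0,[[(.025,.046)]],lambda c:c.min(2)>(185 if n=="scene" else 105)),
   "spacer",silfit(I0,n,.464,.3065,0,[[(.015,.025)]],lambda c:c.min(2)>(175 if n=="scene" else 105),h=20))
E
```

```text
scene 85 barrel0 (array([427.6, 158.1]), np.float64(0.111)) barrel (array([ 631.7, -210.5]), np.float64(0.234))
scene 100 barrel0 (array([426.8, 157.4]), np.float64(0.067)) barrel (array([ 630.3, -210.6]), np.float64(0.186))
scene stage (array([ 628.4, -216.3]), np.float64(0.042)) spacer (array([463.7, 306.8]), np.float64(0.029))
top 40 barrel0 (array([426.3, 153.4]), np.float64(0.109)) barrel (array([ 538. , -141.1]), np.float64(1.0))
top 55 barrel0 (array([425.9, 154.1]), np.float64(0.043)) barrel (array([ 630.3, -214.5]), np.float64(0.176))
top stage (array([ 630.1, -217.8]), np.float64(0.046)) spacer (array([464.8, 306.8]), np.float64(0.093))
```

```bash
python3 - <<'E'
from fit import *
I=load(3);o=-.0024
t=[]
for n in I:
    G={n:grad(I[n])}
    # bottom half arc visible only; report stage vs flange
    def f(p,z,rad,lo):
        c=circ(p[0],p[1],z+o,rad);q=proj(n,c);ctr=proj(n,[[p[0],p[1],z+o]])[0]
        if lo:
            d=(q-ctr)@(np.array([0,1.]) if n=="scene" else np.array([-.9,.44]));q=q[d>0.2*d.max()]
        return -np.clip(map_coordinates(G[n],[q[:,1],q[:,0]],order=1),0,80).mean()
    for nm,z,rad,lo in(("stage",.025,.046,0),("flange",.031,.028,1),("flangebot",.025,.028,1)):
        b=min((f((x,y),z,rad,lo),x,y) for x in np.arange(.624,.636,.0005) for y in np.arange(-.222,-.208,.0005));print(n,nm,np.round(b,4))
E
python3 go.py 464.3 306.6 25 90
```

```text
scene stage [-68.2136   0.63    -0.2145]
scene flange [-80.       0.6245  -0.213 ]
scene flangebot [-80.      0.624  -0.219]
top stage [-61.5785   0.63    -0.217 ]
top flange [-76.602    0.6305  -0.214 ]
top flangebot [-76.5646   0.631   -0.215 ]
t 11.23 at [466.2 306.6  69.2] [ 1.7993e+02 -4.0000e-02  8.9840e+01] open 91.7 q7 -10
wp 0 [-0.0, -1.9, 44.2] [0.001, -0.001, -0.003]
```

>>> drive_tool(
  plan=[
    [[0, -1.5, 20, 0, 0, 0, -1], [0, -1.5, 38, 0, 0, 0, -1], [0, -1.5, 44, 0, 0, 0, -1], [0, -1.5, 44, 0, 0, 0, -1], [0, -1.5, 44, 0, 0, 0, 0]],
  ],
  squeeze=4,
)

```text
time_s: 11.65
eef_pos: [0.4642, 0.307, 0.0249]
orientation: [180.0, -0.0, 89.9]
contact_force: [-0.3, 0.3, -0.5]
opening: 0.0887
finger_force: 0.0
```

>>> drive_tool(
  plan=[
    [[0, 0, 0, 0, 0, 0, 0], [0, 0, 0, 0, 0, 0, 0], [0, 0, 0, 0, 0, 0, 1], [0, 0, 0, 0, 0, 0, 1], [0, 0, 0, 0, 0, 0, 1]],
  ],
)

```text
time_s: 12.07
eef_pos: [0.4638, 0.3074, 0.0246]
orientation: [180.0, -0.0, 89.9]
contact_force: [-0.4, -0.1, 0.1]
opening: 0.0562
finger_force: 0.0
```

>>> drive_tool(
  plan=[
    [[0, 0, 0, 0, 0, 0, 1], [0, 0, 0, 0, 0, 0, 1], [0, 0, 0, 0, 0, 0, -1], [0, 0, 0, 0, 0, 0, -1], [0, 0, 0, 0, 0, 0, -1]],
  ],
)

```text
time_s: 12.48
eef_pos: [0.4637, 0.3072, 0.0242]
orientation: [-180.0, 0.0, 89.9]
contact_force: [0.2, 0.2, -0.1]
opening: 0.0662
finger_force: 0.0
```

>>> drive_tool(
  plan=[
    [[0, 0, 0, 0, 0, -0.1, -1], [0, 0, 0, 0, 0, -0.2, -1], [0, 0, 0, 0, 0, -0.3, -1], [0, 0, 0, 0, 0, -0.4, -1], [0, 0, 0, 0, 0, -0.52, -1]],
  ],
)

```text
time_s: 12.9
eef_pos: [0.4636, 0.3073, 0.0242]
orientation: [-180.0, 0.0, 120.0]
contact_force: [0.4, -0.0, 0.0]
opening: 0.0914
finger_force: 0.0
```

>>> drive_tool(
  plan=[
    [[0, 0, 0, 0, 0, -0.12, -1], [0, 0, 0, 0, 0, -0.23, -1], [0, 0, 0, 0, 0, -0.34, -1], [0, 0, 0, 0, 0, -0.45, -1], [0, 0, 0, 0, 0, -0.54, -1]],
  ],
)

```text
time_s: 13.32
eef_pos: [0.4638, 0.3071, 0.0242]
orientation: [-180.0, 0.0, 151.0]
contact_force: [-0.2, -0.1, 0.5]
opening: 0.0921
finger_force: 0.0
```

>>> drive_tool(
  plan=[
    [[0, 0, 0, 0, 0, -0.12, -1], [0, 0, 0, 0, 0, -0.23, -1], [0, 0, 0, 0, 0, -0.34, 0], [0, 0, 0, 0, 0, -0.45, 0], [0, 0, 0, 0, 0, -0.511, 0]],
  ],
)

```text
time_s: 13.73
eef_pos: [0.4638, 0.307, 0.0242]
orientation: [-180.0, 0.0, -179.7]
contact_force: [0.1, -0.0, 0.0]
opening: 0.0762
finger_force: 0.0
```

>>> drive_tool(
  plan=[
    [[0, 0, 0, 0, 0, 0, 0], [0, 0, 0, 0, 0, 0, 1], [0, 0, 0, 0, 0, 0, 1], [0, 0, 0, 0, 0, 0, 1], [0, 0, 0, 0, 0, 0, 1]],
  ],
)

```text
time_s: 14.15
eef_pos: [0.4637, 0.3073, 0.0242]
orientation: [-180.0, 0.0, 179.9]
contact_force: [0.4, -0.6, -0.3]
opening: 0.0492
finger_force: 4.0
```

```bash
python3 go.py 464.3 306.6 25 180
```

```text
t 14.15 at [463.7 307.3  24.2] [-179.99    0.    179.89] open 49.2 q7 58
wp 0 [-0.6, -0.7, -0.8] [-0.0, 0.0, -0.002]
```

>>> drive_tool(
  plan=[
    [[0, 0, 0, 0, 0, 0, 1], [0, 0, -20, 0, 0, 0, 1], [0, 0, -55, 0, 0, 0, 1], [0, 0, -90, 0, 0, 0, 1], [0, 0, -120, 0, 0, 0, 1]],
  ],
  squeeze=20,
)

```text
time_s: 14.57
eef_pos: [0.4637, 0.3072, 0.146]
orientation: [180.0, 0.0, 179.9]
contact_force: [0.8, 1.7, -0.5]
opening: 0.0487
finger_force: 20.0
```

```bash
python3 go.py 629.6 -214.9 130 180
```

```text
t 14.57 at [463.7 307.2 146. ] [1.8000e+02 1.0000e-02 1.7992e+02] open 48.7 q7 56
wp 0 [-55.5, -174.0, 5.3] [0.0, 0.0, -0.0]
wp 0 [-55.5, -174.0, 5.3] [0.0, 0.0, -0.0]
wp 0 [-55.4, -174.0, 5.3] [0.0, 0.0, -0.0]
```

>>> drive_tool(
  plan=[
    [[-10, -30, 1, 0, 0, 0, 1], [-21, -66, 2, 0, 0, 0, 1], [-33, -103, 3, 0, 0, 0, 1], [-45, -140, 4, 0, 0, 0, 1], [-55.5, -174, 5, 0, 0, 0, 1]],
  ],
)

```text
time_s: 14.98
eef_pos: [0.5194, 0.1311, 0.1394]
orientation: [-180.0, 0.0, 179.9]
contact_force: [0.5, -0.9, -0.5]
opening: 0.049
finger_force: 20.0
```

>>> drive_tool(
  plan=[
    [[-11, -35, 1, 0, 0, 0, 1], [-22, -70, 2, 0, 0, 0, 1], [-33, -105, 3, 0, 0, 0, 1], [-44, -140, 4, 0, 0, 0, 1], [-55.5, -174, 5, 0, 0, 0, 1]],
  ],
)

```text
time_s: 15.4
eef_pos: [0.5745, -0.0427, 0.1342]
orientation: [180.0, -0.0, 179.9]
contact_force: [0.3, 0.0, -0.7]
opening: 0.049
finger_force: 20.0
```

>>> drive_tool(
  plan=[
    [[-12, -39, 1, 0, 0, 0, 1], [-25, -78, 2, 0, 0, 0, 1], [-38, -118, 3, 0, 0, 0, 1], [-48, -152, 4, 0, 0, 0, 1], [-55.5, -174, 5, 0, 0, 0, 1]],
  ],
)

```text
time_s: 15.82
eef_pos: [0.6296, -0.22, 0.1291]
orientation: [-179.9, -0.0, 179.7]
contact_force: [0.0, -0.1, -0.9]
opening: 0.0491
finger_force: 20.0
```

>>> drive_tool(
  plan=[
    [[0, 0, 0, 0, 0, 0, 1], [0, 0, 0, 0, 0, 0, 1], [0, 0, 0, 0, 0, 0, 1], [0, 0, 0, 0, 0, 0, 1], [0, 0, 0, 0, 0, 0, 1]],
  ],
)

```text
time_s: 16.23
eef_pos: [0.6299, -0.2129, 0.1293]
orientation: [179.9, -0.0, -179.9]
contact_force: [0.4, 0.6, -0.3]
opening: 0.0487
finger_force: 20.0
```

>>> drive_tool(
  plan=[
    [[0, 0, 10, 0, 0, 0, 1], [0, 0, 20, 0, 0, 0, 1], [0, 0, 20, 0, 0, 0, 1], [0, 0, 20, 0, 0, 0, 1], [0, 0, 20, 0, 0, 0, 1]],
  ],
)

```text
time_s: 16.65
eef_pos: [0.6296, -0.2148, 0.1089]
orientation: [180.0, -0.0, 179.9]
contact_force: [1.0, 0.7, 1.1]
opening: 0.0488
finger_force: 20.0
```

```bash
python3 go.py 629.6 -214.9 95.4 180
```

```text
t 16.65 at [ 629.6 -214.8  108.9] [ 1.7999e+02 -4.0000e-02  1.7995e+02] open 48.8 q7 112
wp 0 [-0.0, -0.1, 13.5] [0.0, -0.001, -0.001]
```

>>> drive_tool(
  plan=[
    [[0, 0, 5, 0, 0, 0, 1], [0, 0, 9, 0, 0, 0, 1], [0, 0, 12, 0, 0, 0, 1], [0, 0, 13.5, 0, 0, 0, 1], [0, 0, 13.5, 0, 0, 0, 1]],
  ],
)

```text
time_s: 17.07
eef_pos: [0.6296, -0.2149, 0.0955]
orientation: [180.0, -0.0, 179.9]
contact_force: [1.1, -0.3, -0.9]
opening: 0.0491
finger_force: 20.0
```

>>> drive_tool(
  plan=[
    [[0, 0, 0.2, 0, 0, 0, 1], [0, 0, 0.2, 0, 0, 0, 1], [0, 0, 0.2, 0, 0, 0, 1], [0, 0, 0.2, 0, 0, 0, 1], [0, 0, 0.2, 0, 0, 0, -0.1]],
  ],
  squeeze=4,
)

```text
time_s: 17.48
eef_pos: [0.6298, -0.2149, 0.0956]
orientation: [180.0, 0.0, 180.0]
contact_force: [-0.0, 0.2, -0.7]
opening: 0.0505
finger_force: 0.0
```

>>> drive_tool(
  plan=[
    [[0, 0, 0, 0, 0, 0, -1], [0, 0, 0, 0, 0, 0, -1], [0, 0, 0, 0, 0, 0, -1], [0, 0, 0, 0, 0, 0, -1], [0, 0, 0, 0, 0, 0, -1]],
  ],
)

```text
time_s: 17.9
eef_pos: [0.6298, -0.2149, 0.0955]
orientation: [180.0, 0.0, 179.9]
contact_force: [0.1, 0.0, 0.2]
opening: 0.0795
finger_force: 0.0
```

>>> drive_tool(
  plan=[
    [[0, -1.5, 10, 0, 0, 0, -1], [0, -1.5, 20, 0, 0, 0, -1], [0, -1.5, 30, 0, 0, 0, -1], [0, -1.5, 30, 0, 0, 0, -1], [0, -1.5, 30, 0, 0, 0, -0.3]],
  ],
)

```text
time_s: 18.32
eef_pos: [0.6289, -0.2161, 0.0641]
orientation: [180.0, -0.1, 179.9]
contact_force: [-0.3, 0.3, 0.1]
opening: 0.0887
finger_force: 0.0
```

>>> drive_tool(
  plan=[
    [[0, 0, 0, 0, 0, 0, -0.3], [0, 0, 0, 0, 0, 0, -0.3], [0, 0, 0, 0, 0, 0, -0.3], [0, 0, 0, 0, 0, 0, -0.3], [0, 0, 0, 0, 0, 0, -0.2]],
  ],
)

```text
time_s: 18.73
eef_pos: [0.6299, -0.2164, 0.0659]
orientation: [-180.0, 0.0, 180.0]
contact_force: [0.4, 0.3, 0.1]
opening: 0.0578
finger_force: 0.0
```

```bash
python3 go.py 629.6 -216.4 65 180
```

```text
t 18.73 at [ 629.9 -216.4   65.9] [-1.7999e+02  3.0000e-02  1.7995e+02] open 57.8 q7 113
wp 0 [0.3, 0.0, 0.9] [-0.0, 0.001, -0.001]
```

>>> drive_tool(
  plan=[
    [[0, 0, 0, 0, 0, 0, -0.18], [0, 0, 0, 0, 0, 0, -0.16], [0, 0, 0, 0, 0, 0, -0.14], [0, 0, 0, 0, 0, 0, -0.12], [0, 0, 0, 0, 0, 0, -0.1]],
  ],
)

```text
time_s: 19.15
eef_pos: [0.6299, -0.2158, 0.0656]
orientation: [180.0, 0.0, 180.0]
contact_force: [-1.3, 2.5, 1.1]
opening: 0.0508
finger_force: 4.0
```

>>> drive_tool(
  plan=[
    [[0, 0, 0, 0, 0, 0, -0.08], [0, 0, 0, 0, 0, 0, -0.06], [0, 0, 0, 0, 0, 0, -0.04], [0, 0, 0, 0, 0, 0, 0], [0, 0, 0, 0, 0, 0, 0]],
  ],
)

```text
time_s: 19.57
eef_pos: [0.6299, -0.2162, 0.0656]
orientation: [180.0, 0.0, 180.0]
contact_force: [-0.0, 2.1, 1.4]
opening: 0.0506
finger_force: 4.0
```

>>> drive_tool(
  plan=[
    [[0, 0, 0, 0, 0, 0, -1], [0, 0, 0, 0, 0, 0, -1], [0, 0, 0, 0, 0, 0, -1], [0, 0, 0, 0, 0, 0, -1], [0, 0, 0, 0, 0, 0, -1]],
  ],
)

```text
time_s: 19.98
eef_pos: [0.6296, -0.2167, 0.0654]
orientation: [-180.0, -0.0, 179.9]
contact_force: [0.9, 0.5, -0.8]
opening: 0.0798
finger_force: 0.0
```

>>> drive_tool(
  plan=[
    [[0, 0, -30, 0, 0, 0, -1], [0, 0, -60, 0, 0, 0, -1], [0, 0, -90, 0, 0, 0, -1], [0, 0, -90, 0, 0, 0, -1], [0, 0, -90, 0, 0, 0, -1]],
  ],
)

```text
time_s: 20.4
eef_pos: [0.6309, -0.2169, 0.1576]
orientation: [-179.9, 0.2, 179.9]
contact_force: [0.7, 0.4, -0.5]
opening: 0.0917
finger_force: 0.0
```

```bash
python3 go.py 446 -312 120 180;  python3 - <<'E'
from h import *
I=cv2.imread("pics/scene3.png"),cv2.imread("pics/top3.png");t=[]
for c,u,v in((I[0],257,124),(I[1],390,273)):
    c=c[v-16:v+16,u-16:u+16].astype(float);c=cv2.resize(c,(400,400),interpolation=cv2.INTER_CUBIC)
    c=np.clip((c-c.mean())*3+128,0,255).astype(np.uint8)
    n="scene" if u==257 else "top"
    for x,y,col in((.446,-.312,(0,0,255)),):
        for z,rd in((.008,.024),(.026,.012)):
            a=np.linspace(0,6.283,90);q=((proj(n,np.c_[x+rd*np.cos(a),y+rd*np.sin(a),a*0+z-.0024])-[u-16,v-16]+.5)*12.5).astype(np.int32)
            cv2.polylines(c,[q],True,col,1)
    t.append(c)
cv2.imwrite("pics/cap.png",np.hstack(t))
E
```

```text
t 20.4 at [ 630.9 -216.9  157.6] [-179.94    0.23  179.94] open 91.7 q7 112
wp 0 [92.5, -47.6, 18.5] [-0.001, 0.002, -0.0]
wp 0 [92.5, -47.6, 18.7] [-0.001, 0.002, -0.0]
```

View pics/cap.png

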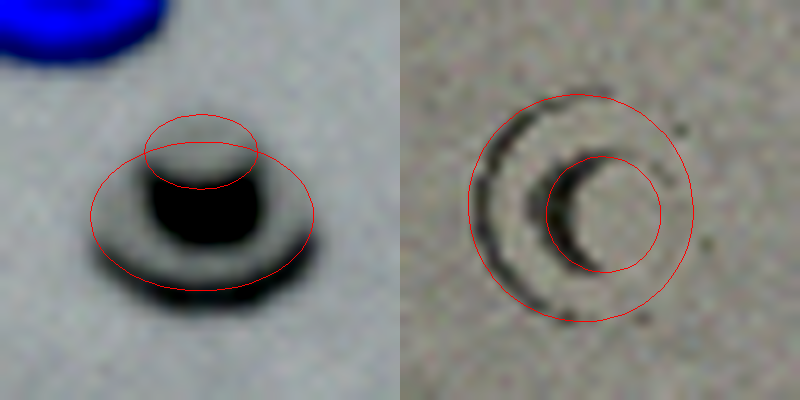

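The cap overlay fits to about 1.5 mm, so the cap centre is about (445.5, -313.3).

>>> drive_tool(
  plan=[
    [[18, -10, 4, 0, 0, 0, -0.3], [37, -19, 8, 0, 0, 0, -0.3], [56, -29, 12, 0, 0, 0, -0.3], [75, -39, 16, 0, 0, 0, -0.3], [92, -48, 18, 0, 0, 0, -0.3]],
  ],
)

```text
time_s: 20.82
eef_pos: [0.5354, -0.2644, 0.1357]
orientation: [180.0, -0.2, 179.9]
contact_force: [-0.5, 0.2, -0.4]
opening: 0.063
finger_force: 0.0
```

>>> drive_tool(
  plan=[
    [[30, -16, 4, 0, 0, 0, -0.3], [60, -32, 10, 0, 0, 0, -0.3], [80, -42, 17, 0, 0, 0, -0.3], [92, -48, 23, 0, 0, 0, -0.3], [92, -48, 28, 0, 0, 0, -0.3]],
  ],
)

```text
time_s: 21.23
eef_pos: [0.4422, -0.3136, 0.1083]
orientation: [180.0, -0.2, 179.7]
contact_force: [-0.3, -0.4, 0.7]
opening: 0.0595
finger_force: 0.0
```

>>> drive_tool(
  plan=[
    [[0, 0, 15, 0, 0, 0, -0.3], [0, 0, 30, 0, 0, 0, -0.3], [0, 0, 30, 0, 0, 0, -0.3], [0, 0, 30, 0, 0, 0, -0.3], [0, 0, 30, 0, 0, 0, -0.3]],
  ],
)

```text
time_s: 21.65
eef_pos: [0.4466, -0.3118, 0.0797]
orientation: [180.0, 0.0, -180.0]
contact_force: [-0.3, -0.6, -0.2]
opening: 0.0594
finger_force: 0.0
```

```bash
python3 go.py 445.5 -313.3 33 180
```

```text
t 21.65 at [ 446.6 -311.8   79.7] [ 1.7999e+02  1.0000e-02 -1.7999e+02] open 59.4 q7 128
wp 0 [1.1, -1.5, 46.7] [0.0, 0.0, 0.0]
```

>>> drive_tool(
  plan=[
    [[1, -1.5, 20, 0, 0, 0, -0.3], [1, -1.5, 38, 0, 0, 0, -0.3], [1, -1.5, 46.5, 0, 0, 0, -0.3], [1, -1.5, 46.5, 0, 0, 0, -0.3], [1, -1.5, 46.5, 0, 0, 0, 0.2]],
  ],
  squeeze=3,
)

```text
time_s: 22.07
eef_pos: [0.445, -0.3136, 0.0334]
orientation: [180.0, -0.0, 180.0]
contact_force: [0.9, 0.8, -0.6]
opening: 0.0563
finger_force: 0.0
```

>>> drive_tool(
  plan=[
    [[0, 0, 0, 0, 0, 0, 0.2], [0, 0, 0, 0, 0, 0, 0.3], [0, 0, 0, 0, 0, 0, 0.35], [0, 0, 0, 0, 0, 0, 0.4], [0, 0, 0, 0, 0, 0, 0.45]],
  ],
)

```text
time_s: 22.48
eef_pos: [0.4449, -0.3138, 0.0334]
orientation: [-180.0, 0.0, 180.0]
contact_force: [-0.8, 0.4, 0.5]
opening: 0.0272
finger_force: 0.2
```

>>> drive_tool(
  plan=[
    [[0, 0, 0, 0, 0, 0, 0.5], [0, 0, 0, 0, 0, 0, 0.6], [0, 0, 0, 0, 0, 0, 0.7], [0, 0, 0, 0, 0, 0, 0.7], [0, 0, 0, 0, 0, 0, 0.7]],
  ],
)

```text
time_s: 22.9
eef_pos: [0.4448, -0.3138, 0.0332]
orientation: [-180.0, 0.0, 179.9]
contact_force: [-0.7, 0.3, 4.8]
opening: 0.0236
finger_force: 3.0
```

```bash
python3 go.py 445.5 -313.3 33 180
```

```text
t 22.9 at [ 444.8 -313.8   33.2] [-1.7999e+02  2.0000e-02  1.7995e+02] open 23.6 q7 130
wp 0 [-0.7, 0.5, 0.2] [-0.0, 0.0, -0.001]
```

>>> drive_tool(
  plan=[
    [[0, 0, 0, 0, 0, 0, 0], [0, 0, 0, 0, 0, 0, 0], [0, 0, 0, 0, 0, 0.1, 0], [0, 0, 0, 0, 0, 0.2, 0], [0, 0, 0, 0, 0, 0.3, 0]],
  ],
)

```text
time_s: 23.32
eef_pos: [0.4445, -0.3136, 0.0328]
orientation: [180.0, -0.0, 162.5]
contact_force: [-1.0, -0.1, 0.3]
opening: 0.0456
finger_force: 0.0
```

>>> drive_tool(
  plan=[
    [[0, 0, 0, 0, 0, 0.12, 0], [0, 0, 0, 0, 0, 0.24, 0], [0, 0, 0, 0, 0, 0.36, 0], [0, 0, 0, 0, 0, 0.48, 0], [0, 0, 0, 0, 0, 0.6, 0]],
  ],
)

```text
time_s: 23.73
eef_pos: [0.4446, -0.3135, 0.0328]
orientation: [-180.0, -0.0, 128.1]
contact_force: [0.6, 0.4, -0.6]
opening: 0.0458
finger_force: 0.0
```

>>> drive_tool(
  plan=[
    [[0, 0, 0, 0, 0, 0.12, 0], [0, 0, 0, 0, 0, 0.24, 0], [0, 0, 0, 0, 0, 0.36, 0], [0, 0, 0, 0, 0, 0.48, 0], [0, 0, 0, 0, 0, 0.6, 0]],
  ],
)

```text
time_s: 24.15
eef_pos: [0.4446, -0.3135, 0.0328]
orientation: [-180.0, -0.0, 93.7]
contact_force: [-0.8, 0.3, -0.3]
opening: 0.0457
finger_force: 0.0
```

>>> drive_tool(
  plan=[
    [[0, 0, 0, 0, 0, 0.07, 0.1], [0, 0, 0, 0, 0, 0.07, 0.25], [0, 0, 0, 0, 0, 0.07, 0.35], [0, 0, 0, 0, 0, 0.07, 0.4], [0, 0, 0, 0, 0, 0.07, 0.5]],
  ],
)

```text
time_s: 24.57
eef_pos: [0.4446, -0.3137, 0.033]
orientation: [180.0, -0.0, 90.1]
contact_force: [-0.5, -0.4, -0.6]
opening: 0.0252
finger_force: 0.0
```

>>> drive_tool(
  plan=[
    [[0, 0, 0, 0, 0, 0, 0.6], [0, 0, 0, 0, 0, 0, 0.7], [0, 0, 0, 0, 0, 0, 0.8], [0, 0, 0, 0, 0, 0, 1], [0, 0, 0, 0, 0, 0, 1]],
  ],
)

```text
time_s: 24.98
eef_pos: [0.4447, -0.3137, 0.033]
orientation: [180.0, -0.0, 90.0]
contact_force: [-0.0, -0.6, -0.2]
opening: 0.0235
finger_force: 3.0
```

```bash
python3 go.py 445.5 -313.3 33 90
```

```text
t 24.98 at [ 444.7 -313.7   33. ] [179.99  -0.    90.  ] open 23.5 q7 64
wp 0 [0.4, 0.8, 0.0] [0.0, -0.0, 0.0]
```

>>> drive_tool(
  plan=[
    [[0, 0, 0, 0, 0, 0, 1], [0, 0, -20, 0, 0, 0, 1], [0, 0, -55, 0, 0, 0, 1], [0, 0, -90, 0, 0, 0, 1], [0, 0, -122, 0, 0, 0, 1]],
  ],
  squeeze=15,
)

```text
time_s: 25.4
eef_pos: [0.4442, -0.3139, 0.1566]
orientation: [-180.0, 0.0, 90.0]
contact_force: [0.6, -0.4, -0.5]
opening: 0.0238
finger_force: 15.0
```

```bash
python3 go.py 629.7 -216.4 152 90
python3 - <<'E'
from sil import *
for n in C: cv2.imwrite(f"pics/{n}4.png",r.get_image(n))
I=load(4);G={n:grad(I[n]) for n in I};o=-.0024
for nm,cs in(("spacer",[(.086,.025),(.086,.016)]),("stage",[(.025,.046)])):
    for cams in(["scene"],["top"],["scene","top"]):
        p,s=fitc(G,.6297,-.2164,[(z+o,q) for z,q in cs],cams);print(nm,cams,np.round(p*1000,1),round(s,1))
t=[]
for n,u,v in(("scene",223,160),("top",354,204)):
    c=cv2.resize(I[n][v-36:v+36,u-36:u+36],(400,400),interpolation=2)
    f=lambda P:((proj(n,P)-[u-36,v-36]+.5)*400/72).round().astype(np.int32)
    for P in(circ(.6297,-.2164,.025+o,.046),circ(.6297,-.2164,.086+o,.025)): cv2.polylines(c,[f(P)],True,(0,0,255),1)
    t.append(c)
cv2.imwrite("pics/c4.png",np.hstack(t))
E
```

```text
t 25.4 at [ 444.2 -313.9  156.6] [-1.7996e+02  1.0000e-02  8.9970e+01] open 23.8 q7 56
wp 0 [48.8, 92.7, 2.2] [-0.0, 0.0, -0.0]
wp 0 [48.8, 92.7, 2.2] [-0.0, 0.0, -0.0]
spacer ['scene'] [ 629.6 -214. ] 108.9
spacer ['top'] [ 624.9 -206.3] 90.6
spacer ['scene', 'top'] [ 625.3 -206. ] 180.7
stage ['scene'] [ 630.  -213.7] 55.0
stage ['top'] [ 629.6 -216.7] 55.3
stage ['scene', 'top'] [ 629.3 -216.2] 109.7
```

View pics/c4.png

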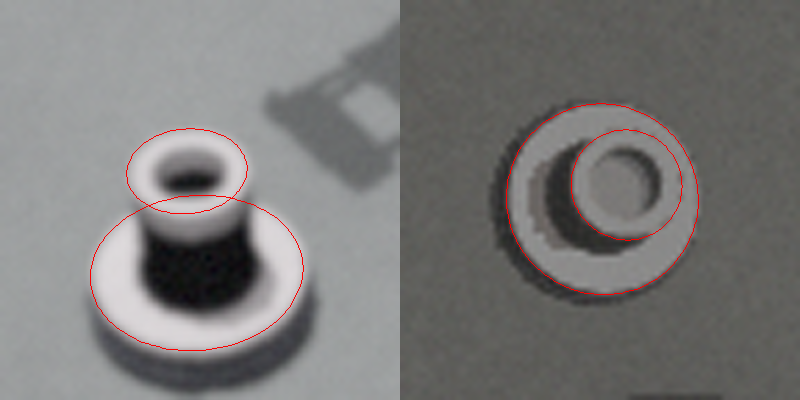

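The overlay shows the spacer flat on the barrel, concentric with the stage in both views. Next is the cap.

>>> drive_tool(
  plan=[
    [[8, 15, 0, 0, 0, 0, 1], [17, 33, 1, 0, 0, 0, 1], [27, 52, 1, 0, 0, 0, 1], [38, 72, 2, 0, 0, 0, 1], [49, 93, 2, 0, 0, 0, 1]],
  ],
)

```text
time_s: 25.92
eef_pos: [0.5384, -0.2631, 0.1516]
orientation: [-179.9, -0.1, 90.0]
contact_force: [-0.0, -0.6, -0.3]
opening: 0.0236
finger_force: 15.0
```

>>> drive_tool(
  plan=[
    [[11, 21, 0, 0, 0, 0, 1], [22, 42, 1, 0, 0, 0, 1], [33, 62, 1, 0, 0, 0, 1], [42, 80, 2, 0, 0, 0, 1], [49, 93, 2, 0, 0, 0, 1]],
  ],
)

```text
time_s: 26.33
eef_pos: [0.6324, -0.2129, 0.1489]
orientation: [-179.9, -0.1, 90.1]
contact_force: [0.2, -0.9, 0.0]
opening: 0.0235
finger_force: 15.0
```

>>> drive_tool(
  plan=[
    [[0, 0, 0, 0, 0, 0, 1], [0, 0, 0, 0, 0, 0, 1], [0, 0, 7, 0, 0, 0, 1], [0, 0, 15, 0, 0, 0, 1], [0, 0, 20, 0, 0, 0, 1]],
  ],
)

```text
time_s: 26.75
eef_pos: [0.6294, -0.2161, 0.1296]
orientation: [-179.9, -0.0, 89.9]
contact_force: [0.3, 0.4, -0.4]
opening: 0.0237
finger_force: 15.0
```

>>> drive_tool(
  plan=[
    [[0, 0, 0, 0, 0, 0, 1], [0, 0, 0, 0, 0, 0, 1], [0, 0, 0, 0, 0, 0, 1], [0, 0, 0, 0, 0, 0, 1], [0, 0, 0, 0, 0, 0, 1]],
  ],
)

```text
time_s: 27.17
eef_pos: [0.6309, -0.2159, 0.1314]
orientation: [180.0, 0.0, 90.0]
contact_force: [-0.2, -0.1, -1.1]
opening: 0.0233
finger_force: 15.0
```

```bash
python3 go.py 629.7 -216.4 119.2 90
```

```text
t 27.17 at [ 630.9 -215.9  131.4] [179.96   0.    89.99] open 23.3 q7 41
wp 0 [-0.5, -1.2, 12.2] [0.001, 0.0, -0.0]
```

>>> drive_tool(
  plan=[
    [[-0.5, -1.2, 3, 0, 0, 0, 1], [-0.5, -1.2, 6, 0, 0, 0, 1], [-0.5, -1.2, 9, 0, 0, 0, 1], [-0.5, -1.2, 11.5, 0, 0, 0, 1], [-0.5, -1.2, 12.2, 0, 0, 0, 1]],
  ],
)

```text
time_s: 27.58
eef_pos: [0.6295, -0.2162, 0.1189]
orientation: [-180.0, -0.0, 90.0]
contact_force: [-2.7, 2.3, 9.2]
opening: 0.0239
finger_force: 15.0
```

>>> drive_tool(
  plan=[
    [[0, 0, 0, 0, 0, 0, 1], [0, 0, 0, 0, 0, 0, 1], [0, 0, 0, 0, 0, 0, 1], [0, 0, 0, 0, 0, 0, 1], [0, 0, 0.3, 0, 0, 0, 1]],
  ],
  squeeze=3,
)

```text
time_s: 28.0
eef_pos: [0.6295, -0.2162, 0.1186]
orientation: [180.0, -0.0, 90.0]
contact_force: [-1.6, 1.0, 4.1]
opening: 0.0238
finger_force: 3.0
```

>>> drive_tool(
  plan=[
    [[0, 0, 0, 0, 0, 0, 0.4], [0, 0, 0, 0, 0, 0, 0.2], [0, 0, 0, 0, 0, 0, 0], [0, 0, 0, 0, 0, 0, 0], [0, 0, 0, 0, 0, 0, 0]],
  ],
)

```text
time_s: 28.42
eef_pos: [0.6295, -0.2162, 0.1185]
orientation: [-180.0, -0.0, 90.0]
contact_force: [0.2, -0.1, 0.3]
opening: 0.0452
finger_force: 0.0
```

>>> drive_tool(
  plan=[
    [[0, 0, -10, 0, 0, 0, 0], [0, 0, -30, 0, 0, 0, 0], [0, 0, -55, 0, 0, 0, 0], [0, 0, -55, 0, 0, 0, 0], [0, 0, -55, 0, 0, 0, 0]],
  ],
)

```text
time_s: 28.83
eef_pos: [0.6304, -0.2169, 0.1757]
orientation: [179.8, 0.1, 90.0]
contact_force: [-0.5, -0.2, -0.3]
opening: 0.046
finger_force: 0.0
```

```bash
python3 go.py 425.6 -130.8 130 118 425.6 -130.8 42 118; python3 go.py 425.6 -130.8 130 118 |tail -1
```

```text
t 28.83 at [ 630.4 -216.9  175.7] [1.7981e+02 5.0000e-02 8.9990e+01] open 46.0 q7 39
wp 0 [43.0, -102.5, 22.5] [0.002, 0.001, -0.244]
wp 0 [66.5, -89.0, 22.7] [0.002, 0.001, -0.244]
wp 1 [0.0, -0.0, 88.0] [0.0, 0.0, 0.0]
wp 0 [66.5, -89.0, 22.7] [0.002, 0.001, -0.244]
```

```bash
python3 go.py 425.6 -130.8 120 28
```

```text
t 28.83 at [ 630.4 -216.9  175.7] [1.7981e+02 5.0000e-02 8.9990e+01] open 46.0 q7 39
wp 0 [43.0, -102.5, 27.5] [0.002, -0.001, 0.541]
wp 0 [-15.9, -110.0, 27.7] [0.002, -0.001, 0.541]
```

>>> drive_tool(
  plan=[
    [[10, -25, 0, 0, 0, 0.11, -1], [20, -48, 6, 0, 0, 0.22, -1], [28, -68, 12, 0, 0, 0.33, -1], [36, -86, 20, 0, 0, 0.44, -1], [43, -102.5, 27.5, 0, 0, 0.54, -1]],
  ],
)

```text
time_s: 29.25
eef_pos: [0.5253, -0.1723, 0.1453]
orientation: [-179.9, -0.0, 58.7]
contact_force: [0.3, -0.5, 0.3]
opening: 0.0748
finger_force: 0.0
```

>>> drive_tool(
  plan=[
    [[-4, -30, 6, 0, 0, 0.12, -1], [-8, -60, 12, 0, 0, 0.24, -1], [-12, -85, 18, 0, 0, 0.36, -1], [-15, -103, 24, 0, 0, 0.46, -1], [-16, -110, 27.5, 0, 0, 0.54, -1]],
  ],
)

```text
time_s: 29.67
eef_pos: [0.4209, -0.1286, 0.1174]
orientation: [-179.8, 0.1, 27.8]
contact_force: [0.6, 0.7, -1.0]
opening: 0.0919
finger_force: 0.0
```

>>> drive_tool(
  plan=[
    [[0, 0, 0, 0, 0, 0, -1], [0, 0, 0, 0, 0, 0, -1], [0, 0, 10, 0, 0, 0, -1], [0, 0, 15, 0, 0, 0, -1], [0, 0, 15, 0, 0, 0, -1]],
  ],
)

```text
time_s: 30.08
eef_pos: [0.4248, -0.1306, 0.1031]
orientation: [-180.0, 0.0, 28.2]
contact_force: [-0.4, -0.1, -0.1]
opening: 0.0917
finger_force: 0.0
```

```bash
python3 go.py 425.6 -130.8 42 28
python3 - <<'E'
from h import *
for n in C: cv2.imwrite(f"pics/{n}5.png",r.get_image(n))
I=[cv2.imread(f"pics/{n}5.png") for n in("scene","top")]
t=[cv2.resize(c[v-36:v+36,u-36:u+36],(400,400),interpolation=2) for c,u,v in((I[0],223,155),(I[1],354,204))]
cv2.imwrite("pics/c5.png",np.hstack(t))
E
```

```text
t 30.08 at [ 424.8 -130.6  103.1] [-1.800e+02  3.000e-02  2.823e+01] open 91.7 q7 -5
wp 0 [0.7, 0.5, 61.1] [-0.0, 0.001, 0.004]
```

View pics/c5.png

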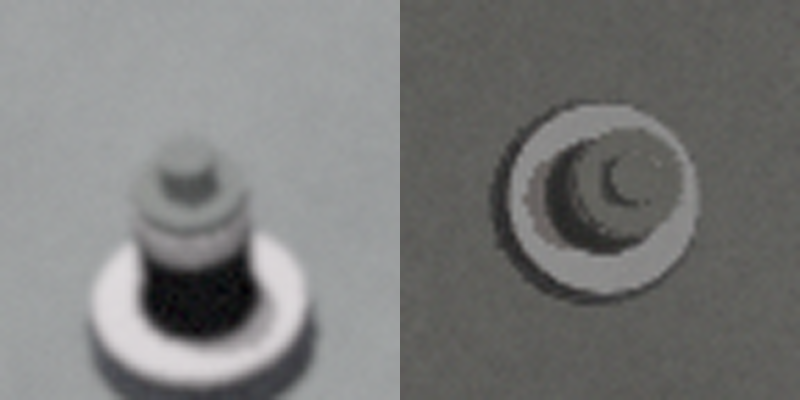

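The stack is upright and concentric. Next is the cassette.

>>> drive_tool(
  plan=[
    [[0.5, 0.5, 25, 0, 0, 0, -1], [0.5, 0.5, 50, 0, 0, 0, -1], [0.5, 0.5, 61, 0, 0, 0, -1], [0.5, 0.5, 61, 0, 0, 0, -1], [0.5, 0.5, 61, 0, 0, 0, -0.3]],
  ],
  squeeze=4,
)

```text
time_s: 30.6
eef_pos: [0.4251, -0.131, 0.0427]
orientation: [-180.0, 0.0, 28.1]
contact_force: [0.3, -0.3, 0.4]
opening: 0.0884
finger_force: 0.0
```

>>> drive_tool(
  plan=[
    [[0, 0, 0, 0, 0, 0, -0.3], [0, 0, 0, 0, 0, 0, -0.3], [0, 0, 0, 0, 0, 0, -0.3], [0, 0, 0, 0, 0, 0, -0.2], [0, 0, 0, 0, 0, 0, -0.18]],
  ],
)

```text
time_s: 31.02
eef_pos: [0.4254, -0.1305, 0.0429]
orientation: [180.0, -0.0, 28.1]
contact_force: [-0.4, -0.3, -0.8]
opening: 0.0572
finger_force: 0.0
```

>>> drive_tool(
  plan=[
    [[0, 0, 0, 0, 0, 0, -0.16], [0, 0, 0, 0, 0, 0, -0.14], [0, 0, 0, 0, 0, 0, -0.12], [0, 0, 0, 0, 0, 0, -0.08], [0, 0, 0, 0, 0, 0, 0.2]],
  ],
)

```text
time_s: 31.43
eef_pos: [0.4252, -0.1308, 0.0426]
orientation: [180.0, -0.0, 28.1]
contact_force: [0.4, -1.8, 1.7]
opening: 0.05
finger_force: 4.0
```

>>> drive_tool(
  plan=[
    [[0, 0, 0, 0, 0, 0, 0.5], [0, 0, 0, 0, 0, 0, 1], [0, 0, 0, 0, 0, 0, 1], [0, 0, 0, 0, 0, 0, 1], [0, 0, 0, 0, 0, 0, 1]],
  ],
  squeeze=20,
)

```text
time_s: 31.85
eef_pos: [0.4252, -0.1308, 0.0426]
orientation: [180.0, -0.0, 28.1]
contact_force: [1.5, -1.8, 2.1]
opening: 0.0501
finger_force: 20.0
```

```bash
python3 go.py 425.6 -130.8 42 28
```

```text
t 31.85 at [ 425.2 -130.8   42.6] [ 1.7998e+02 -1.0000e-02  2.8110e+01] open 50.1 q7 2
wp 0 [0.3, 0.2, 0.6] [0.0, -0.0, 0.002]
```

>>> drive_tool(
  plan=[
    [[0, 0, 0, 0, 0, 0, 1], [0, 0, -20, 0, 0, 0, 1], [0, 0, -50, 0, 0, 0, 1], [0, 0, -80, 0, 0, 0, 1], [0, 0, -100, 0, 0, 0, 1]],
  ],
)

```text
time_s: 32.27
eef_pos: [0.4247, -0.1306, 0.1441]
orientation: [-180.0, 0.0, 28.1]
contact_force: [0.7, -0.5, -1.1]
opening: 0.0498
finger_force: 20.0
```

```bash
python3 go.py 602.8 202.9 143 -21
```

```text
t 32.27 at [ 424.7 -130.6  144.1] [-1.7996e+02  2.0000e-02  2.8080e+01] open 49.8 q7 -10
wp 0 [157.1, -105.2, 0.6] [-0.0, 0.0, 0.428]
wp 0 [99.2, -160.9, 0.6] [-0.0, 0.0, 0.428]
```

>>> drive_tool(
  plan=[
    [[27, -18, 0, 0, 0, 0.08, 1], [59, -39, 0, 0, 0, 0.16, 1], [92, -61, 0, 0, 0, 0.25, 1], [125, -83, 0, 0, 0, 0.34, 1], [157, -105, 0.5, 0, 0, 0.428, 1]],
  ],
)

```text
time_s: 32.68
eef_pos: [0.5142, 0.0387, 0.1417]
orientation: [-179.9, 0.1, 3.4]
contact_force: [1.1, -0.4, -1.4]
opening: 0.0499
finger_force: 20.0
```

>>> drive_tool(
  plan=[
    [[22, -36, 0, 0, 0, 0.1, 1], [44, -71, 0, 0, 0, 0.2, 1], [65, -106, 0, 0, 0, 0.29, 1], [84, -137, 0, 0, 0, 0.37, 1], [99, -161, 0.5, 0, 0, 0.428, 1]],
  ],
)

```text
time_s: 33.1
eef_pos: [0.6027, 0.2072, 0.1403]
orientation: [180.0, 0.1, -21.0]
contact_force: [1.4, -0.2, -1.3]
opening: 0.0497
finger_force: 20.0
```

>>> drive_tool(
  plan=[
    [[0, 0, 0, 0, 0, 0, 1], [0, 0, 0, 0, 0, 0, 1], [0, 0, 5, 0, 0, 0, 1], [0, 0, 15, 0, 0, 0, 1], [0, 0, 20, 0, 0, 0, 1]],
  ],
)

```text
time_s: 33.52
eef_pos: [0.6018, 0.2018, 0.1202]
orientation: [180.0, 0.1, -21.0]
contact_force: [-0.1, -0.0, -1.1]
opening: 0.0499
finger_force: 20.0
```

>>> drive_tool(
  plan=[
    [[0, 0, 0, 0, 0, 0, 1], [0, 0, 0, 0, 0, 0, 1], [0, 0, 0, 0, 0, 0, 1], [0, 0, 0, 0, 0, 0, 1], [0, 0, 0, 0, 0, 0, 1]],
  ],
)

```text
time_s: 33.93
eef_pos: [0.603, 0.2028, 0.1219]
orientation: [-180.0, -0.0, -20.9]
contact_force: [1.0, -0.0, -0.7]
opening: 0.0499
finger_force: 20.0
```

>>> drive_tool(
  plan=[
    [[0, 0, 0, 0, 0, 0, 1], [0, 0, 0, 0, 0, 0, 1], [0, 0, 0, 0, 0, 0, 1], [0, 0, 0, 0, 0, 0, 1], [0, 0, 0, 0, 0, 0, 1]],
  ],
)

```text
time_s: 34.35
eef_pos: [0.6028, 0.2029, 0.1216]
orientation: [-180.0, -0.0, -20.9]
contact_force: [-0.2, 0.3, -1.1]
opening: 0.0499
finger_force: 20.0
```

```bash
python3 go.py 602.8 202.9 47.6 -21
python3 - <<'E'
from h import *
for n in C: cv2.imwrite(f"pics/{n}6.png",r.get_image(n))
I=[cv2.imread(f"pics/{n}6.png") for n in("scene","top")]
t=[cv2.resize(c[v-40:v+40,u-40:u+40],(400,400),interpolation=2) for c,u,v in((I[0],357,270),(I[1],198,210))]
cv2.imwrite("pics/c6.png",np.hstack(t))
E
```

```text
t 34.35 at [602.8 202.9 121.6] [-179.99   -0.    -20.93] open 49.9 q7 -87
wp 0 [-0.0, 0.0, 74.0] [-0.0, -0.0, 0.001]
```

View pics/c6.png

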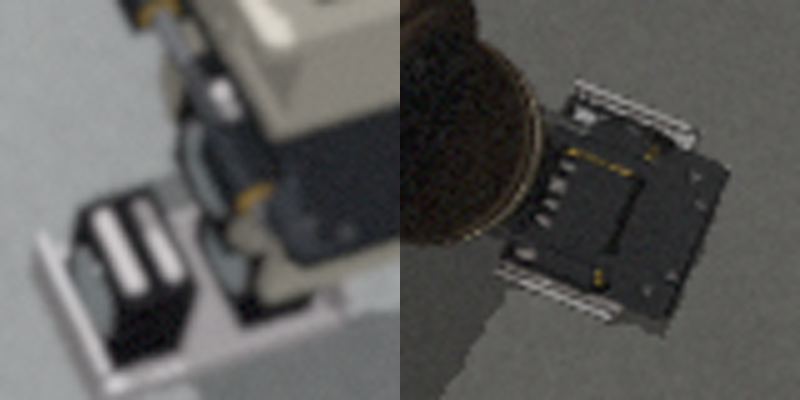

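The cassette is held above the gap, aligned with the row. I'll lower it in steps and watch the force.

>>> drive_tool(
  plan=[
    [[0, 0, 7, 0, 0, 0, 1], [0, 0, 14, 0, 0, 0, 1], [0, 0, 20, 0, 0, 0, 1], [0, 0, 24, 0, 0, 0, 1], [0, 0, 24, 0, 0, 0, 1]],
  ],
)

```text
time_s: 34.87
eef_pos: [0.6021, 0.2029, 0.0961]
orientation: [179.9, 0.1, -20.9]
contact_force: [-0.2, -0.2, -0.7]
opening: 0.05
finger_force: 20.0
```

>>> drive_tool(
  plan=[
    [[0, 0, 6, 0, 0, 0, 1], [0, 0, 12, 0, 0, 0, 1], [0, 0, 18, 0, 0, 0, 1], [0, 0, 22, 0, 0, 0, 1], [0, 0, 24, 0, 0, 0, 1]],
  ],
)

```text
time_s: 35.28
eef_pos: [0.6025, 0.2029, 0.0726]
orientation: [180.0, 0.0, -20.9]
contact_force: [0.3, -0.2, -1.2]
opening: 0.0498
finger_force: 20.0
```

```bash
python3 go.py 602.8 202.9 47.6 -21
```

```text
t 35.28 at [602.5 202.9  72.6] [ 1.7997e+02  4.0000e-02 -2.0930e+01] open 49.8 q7 -84
wp 0 [0.4, -0.1, 25.0] [0.0, 0.001, 0.001]
```

>>> drive_tool(
  plan=[
    [[0.2, 0, 6, 0, 0, 0, 1], [0.2, 0, 12, 0, 0, 0, 1], [0.2, 0, 17, 0, 0, 0, 1], [0.2, 0, 21, 0, 0, 0, 1], [0.2, 0, 23, 0, 0, 0, 1]],
  ],
)

```text
time_s: 35.7
eef_pos: [0.6027, 0.2028, 0.0498]
orientation: [180.0, 0.0, -20.9]
contact_force: [-0.4, 0.5, -1.0]
opening: 0.0498
finger_force: 20.0
```

>>> drive_tool(
  plan=[
    [[0, 0, 0.5, 0, 0, 0, 1], [0, 0, 1, 0, 0, 0, 1], [0, 0, 1.4, 0, 0, 0, 1], [0, 0, 1.8, 0, 0, 0, 1], [0, 0, 1.8, 0, 0, 0, 1]],
  ],
)

```text
time_s: 36.12
eef_pos: [0.6031, 0.2029, 0.0489]
orientation: [-180.0, -0.0, -20.9]
contact_force: [-0.1, 0.5, -1.4]
opening: 0.0498
finger_force: 20.0
```

```bash
python3 go.py 602.8 202.9 47.6 -21
```

```text
t 36.12 at [603.1 202.9  48.9] [-1.7999e+02 -1.0000e-02 -2.0920e+01] open 49.8 q7 -83
wp 0 [-0.3, 0.1, 1.3] [-0.0, -0.0, 0.001]
```

>>> drive_tool(
  plan=[
    [[0, 0, 0.4, 0, 0, 0, 1], [0, 0, 0.8, 0, 0, 0, 1], [0, 0, 1.2, 0, 0, 0, 1], [0, 0, 1.5, 0, 0, 0, 1], [0, 0, 1.5, 0, 0, 0, 1]],
  ],
)

```text
time_s: 36.53
eef_pos: [0.6031, 0.2029, 0.0477]
orientation: [-180.0, -0.0, -20.9]
contact_force: [-2.3, 0.3, 4.5]
opening: 0.0503
finger_force: 20.0
```

>>> drive_tool(
  plan=[
    [[0, 0, 0, 0, 0, 0, 1], [0, 0, 0, 0, 0, 0, 1], [0, 0, 0, 0, 0, 0, -0.12], [0, 0, 0, 0, 0, 0, -0.16], [0, 0, 0, 0, 0, 0, -0.2]],
  ],
  squeeze=4,
)

```text
time_s: 36.95
eef_pos: [0.603, 0.2028, 0.0471]
orientation: [180.0, -0.0, -20.9]
contact_force: [0.6, -0.2, 0.3]
opening: 0.0544
finger_force: 0.0
```

>>> drive_tool(
  plan=[
    [[0, 0, 0, 0, 0, 0, -0.25], [0, 0, 0, 0, 0, 0, -0.3], [0, 0, 0, 0, 0, 0, -0.3], [0, 0, -5, 0, 0, 0, -0.3], [0, 0, -10, 0, 0, 0, -0.3]],
  ],
)

```text
time_s: 37.37
eef_pos: [0.6029, 0.2028, 0.0574]
orientation: [180.0, 0.0, -20.9]
contact_force: [-0.1, -0.2, -0.2]
opening: 0.0597
finger_force: 0.0
```

>>> drive_tool(
  plan=[
    [[0, 0, -15, 0, 0, 0, -0.3], [0, 0, -35, 0, 0, 0, -0.3], [0, 0, -60, 0, 0, 0, -0.3], [0, 0, -90, 0, 0, 0, -0.3], [0, 0, -100, 0, 0, 0, -0.3]],
  ],
)

```text
time_s: 37.78
eef_pos: [0.6048, 0.2019, 0.1627]
orientation: [-179.9, -0.3, -21.0]
contact_force: [1.4, -0.0, 0.5]
opening: 0.0593
finger_force: 0.0
```

```bash
python3 go.py 437 -5 120 90;python3 - <<'E'
from sil import *
I0=load(0)
for n,f in(("scene",lambda c:(c[:,:,2].astype(int)-c[:,:,0]>2)&(c.max(2)>0)),("top",lambda c:(c.min(2)>100))):
    c=I0[n];u,v=((342,181) if n=="scene" else (274,276));print(n,c[v,u],c[v-16,u+16])
    for t in (2,5,8):
        m=lambda c:(cv2.GaussianBlur(c,(0,0),4)[:,:,2].astype(int)-cv2.GaussianBlur(c,(0,0),4)[:,:,0])>t
        try:print(t,silfit(I0,n,.437,-.005,.0,[[(.052,.022)]],m,h=16))
        except Exception as e:print(e)
E
```

```text
t 37.78 at [604.8 201.9 162.7] [-179.86   -0.28  -20.99] open 59.3 q7 -90
wp 0 [-20.7, 63.3, 10.4] [0.001, -0.001, -0.484]
wp 0 [-47.8, 46.4, 10.4] [0.001, -0.001, -0.484]
wp 0 [-63.9, 18.9, 10.5] [0.001, -0.001, -0.484]
wp 0 [-65.3, -13.1, 10.6] [0.001, -0.001, -0.484]
scene [172 171 174] [153 151 149]
2 (array([367.1, -26.6]), np.float64(1.0))
attempt to get argmax of an empty sequence
attempt to get argmax of an empty sequence
top [ 99 105 107] [88 90 90]
2 (array([428.8,  -1.4]), np.float64(0.757))
5 (array([436.8,  -7.7]), np.float64(0.384))
8 (array([440.5,  -5. ]), np.float64(133.422))
```

>>> drive_tool(
  plan=[
    [[-4, 13, 2, 0, 0, -0.1, -0.6], [-8, 26, 4, 0, 0, -0.2, -1], [-13, 39, 6, 0, 0, -0.3, -1], [-17, 52, 8, 0, 0, -0.4, -1], [-21, 63, 10, 0, 0, -0.484, -1]],
  ],
)

```text
time_s: 38.2
eef_pos: [0.5605, 0.1505, 0.1483]
orientation: [-180.0, -0.1, 7.1]
contact_force: [0.1, -0.3, 0.5]
opening: 0.0887
finger_force: 0.0
```

>>> drive_tool(
  plan=[
    [[-10, 9, 2, 0, 0, -0.1, -1], [-20, 18, 4, 0, 0, -0.2, -1], [-30, 28, 6, 0, 0, -0.3, -1], [-39, 37, 8, 0, 0, -0.4, -1], [-48, 46, 10, 0, 0, -0.484, -1]],
  ],
)

```text
time_s: 38.62
eef_pos: [0.5184, 0.0993, 0.1381]
orientation: [180.0, -0.1, 34.8]
contact_force: [-0.0, -0.2, 0.5]
opening: 0.0919
finger_force: 0.0
```

>>> drive_tool(
  plan=[
    [[-13, 4, 2, 0, 0, -0.1, -1], [-26, 8, 4, 0, 0, -0.2, -1], [-39, 12, 6, 0, 0, -0.3, -1], [-52, 16, 8, 0, 0, -0.4, -1], [-64, 19, 10, 0, 0, -0.484, -1]],
  ],
)

```text
time_s: 39.03
eef_pos: [0.4765, 0.0471, 0.1281]
orientation: [179.9, -0.1, 62.5]
contact_force: [-0.6, -0.0, 0.5]
opening: 0.0922
finger_force: 0.0
```

>>> drive_tool(
  plan=[
    [[-15, -3, 2, 0, 0, -0.12, -1], [-30, -6, 4, 0, 0, -0.24, -1], [-45, -9, 6, 0, 0, -0.35, -1], [-57, -11, 8, 0, 0, -0.43, -1], [-65, -13, 10, 0, 0, -0.484, -1]],
  ],
)

```text
time_s: 39.45
eef_pos: [0.4344, -0.0048, 0.1181]
orientation: [179.9, -0.0, 90.1]
contact_force: [0.6, 0.4, 0.0]
opening: 0.0918
finger_force: 0.0
```

>>> drive_tool(
  plan=[
    [[0, 0, 0, 0, 0, 0, -1], [0, 0, 0, 0, 0, 0, -1], [0, 0, 0, 0, 0, 0, -1], [0, 0, 0, 0, 0, 0, -1], [0, 0, 0, 0, 0, 0, -1]],
  ],
)

```text
time_s: 39.87
eef_pos: [0.4354, -0.0029, 0.1173]
orientation: [180.0, 0.0, 90.0]
contact_force: [0.3, 0.1, -0.5]
opening: 0.0918
finger_force: 0.0
```

```bash
python3 go.py 436.8 -4.8 36 90
python3 - <<'E'
from fit import *
for n in C: cv2.imwrite(f"pics/{n}7.png",r.get_image(n))
I=load(7)
for n,rk,thr in(("scene",(357,285),185),("top",(198,210),110)):
    for c,e1,e2,wh in strips(I[n],thr,*rk,34):
        if 11<max(wh)<16: print(n,wh,[np.round(onz(n,q,.0576)[:2]*1000,1) for q in(c,e1,e2)])
a,b=[cv2.resize(I[n][v-40:v+40,u-40:u+40],(400,400),interpolation=2) for n,u,v in(("scene",357,280),("top",198,210))]
cv2.imwrite("pics/c7.png",np.hstack([a,b]))
E
```

```text
t 39.87 at [435.4  -2.9 117.3] [1.7998e+02 1.0000e-02 8.9990e+01] open 91.8 q7 21
wp 0 [-1.9, 1.3, 81.3] [0.0, 0.0, -0.0]
scene [15.2  2.2] [array([637.7, 189.6]), array([631.8, 174.3]), array([643.5, 204.7])]
scene [15.3  2.2] [array([622.1, 195.9]), array([616.4, 180.5]), array([627.7, 211.1])]
scene [14.9  2.3] [array([603.3, 204.2]), array([598., 189.]), array([608.6, 219.1])]
scene [15.1  2.1] [array([582.6, 210.7]), array([576.7, 195.4]), array([588.5, 225.7])]
scene [14.7  2.1] [array([566.6, 216.5]), array([560.8, 201.5]), array([572.4, 231.3])]
top [13.5  2.3] [array([567.6, 215.6]), array([573.9, 231.9]), array([561.3, 199.3])]
top [13.6  2.3] [array([583.5, 209.7]), array([590.1, 226.1]), array([577. , 193.4])]
top [13.7  2.3] [array([604.2, 203.3]), array([610.6, 219.9]), array([597.9, 186.7])]
top [13.3  2.3] [array([623.2, 194.9]), array([629.7, 211. ]), array([616.8, 178.8])]
top [13.3  2.3] [array([639.1, 189. ]), array([645.5, 205.1]), array([632.6, 172.9])]
```

View pics/c7.png

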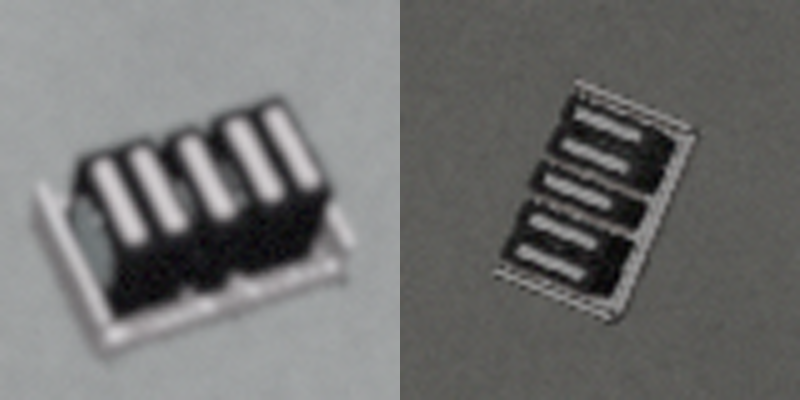

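The cassette is seated level with the row and the neighbours haven't moved. Last is the jar.

>>> drive_tool(
  plan=[
    [[-2, 1.3, 25, 0, 0, 0, -1], [-2, 1.3, 55, 0, 0, 0, -1], [-2, 1.3, 81, 0, 0, 0, -1], [-2, 1.3, 81, 0, 0, 0, -1], [-2, 1.3, 81, 0, 0, 0, -0.2]],
  ],
  squeeze=4,
)

```text
time_s: 40.38
eef_pos: [0.4354, -0.0056, 0.0358]
orientation: [-179.8, 0.0, 89.9]
contact_force: [0.2, 0.4, -0.2]
opening: 0.0887
finger_force: 0.0
```

>>> drive_tool(
  plan=[
    [[0, 0, 0, 0, 0, 0, -0.2], [0, 0, 0, 0, 0, 0, -0.2], [0, 0, 0, 0, 0, 0, -0.15], [0, 0, 0, 0, 0, 0, -0.1], [0, 0, 0, 0, 0, 0, -0.05]],
  ],
)

```text
time_s: 40.8
eef_pos: [0.4367, -0.005, 0.0369]
orientation: [179.9, -0.0, 90.0]
contact_force: [-0.2, 0.3, 0.3]
opening: 0.0564
finger_force: 0.0
```

>>> drive_tool(
  plan=[
    [[0, 0, 0, 0, 0, 0, 0], [0, 0, 0, 0, 0, 0, 0.05], [0, 0, 0, 0, 0, 0, 0.3], [0, 0, 0, 0, 0, 0, 1], [0, 0, 0, 0, 0, 0, 1]],
  ],
)

```text
time_s: 41.22
eef_pos: [0.4361, -0.0052, 0.0363]
orientation: [-180.0, -0.0, 90.0]
contact_force: [-1.9, 0.2, 5.3]
opening: 0.0435
finger_force: 4.0
```

>>> drive_tool(
  plan=[
    [[0, 0, 0, 0, 0, 0, 1], [0, 0, 0, 0, 0, 0, 1], [0, 0, -15, 0, 0, 0, 1], [0, 0, -40, 0, 0, 0, 1], [0, 0, -70, 0, 0, 0, 1]],
  ],
  squeeze=22,
)

```text
time_s: 41.63
eef_pos: [0.4351, -0.0057, 0.106]
orientation: [-179.8, 0.1, 90.0]
contact_force: [0.9, 1.0, -1.0]
opening: 0.0426
finger_force: 22.0
```

```bash
python3 go.py 629.6 -119 105 90
python3 - <<'E'
from h import *
for n in C: cv2.imwrite(f"pics/{n}8.png",r.get_image(n))
a,b=[cv2.resize(cv2.imread(f"pics/{n}8.png")[v-40:v+40,u-40:u+40],(400,400),interpolation=2) for n,u,v in(("scene",342,165),("top",274,276))]
cv2.imwrite("pics/c8.png",np.hstack([a,b]))
E
```

```text
t 41.63 at [435.1  -5.7 106. ] [-1.7982e+02  8.0000e-02  8.9960e+01] open 42.6 q7 23
wp 0 [-56.6, 97.3, 0.3] [-0.002, 0.001, -0.0]
wp 0 [-56.6, 97.3, 0.4] [-0.002, 0.001, -0.0]
```

View pics/c8.png

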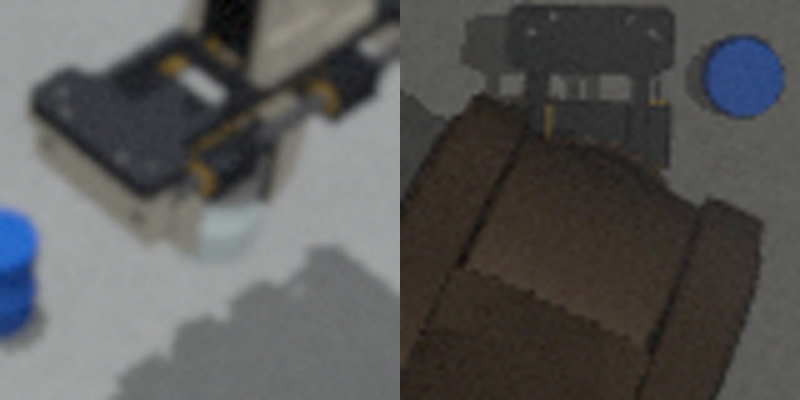

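>>> drive_tool(
  plan=[
    [[-9, 16, 0, 0, 0, 0, 1], [-20, 35, 0, 0, 0, 0, 1], [-32, 55, 0, 0, 0, 0, 1], [-44, 76, 0, 0, 0, 0, 1], [-57, 97, 0, 0, 0, 0, 1]],
  ],
)

```text
time_s: 42.15
eef_pos: [0.5338, -0.0625, 0.1053]
orientation: [-179.9, -0.0, 90.0]
contact_force: [-0.3, -0.5, -1.2]
opening: 0.0425
finger_force: 22.0
```

>>> drive_tool(
  plan=[
    [[-13, 22, 0, 0, 0, 0, 1], [-26, 44, 0, 0, 0, 0, 1], [-38, 65, 0, 0, 0, 0, 1], [-49, 84, 0, 0, 0, 0, 1], [-57, 97, 0, 0, 0, 0, 1]],
  ],
)

```text
time_s: 42.57
eef_pos: [0.6315, -0.1204, 0.105]
orientation: [-180.0, 0.0, 90.0]
contact_force: [0.6, -0.5, -1.3]
opening: 0.043
finger_force: 22.0
```

>>> drive_tool(
  plan=[
    [[0, 0, 0, 0, 0, 0, 1], [0, 0, 10, 0, 0, 0, 1], [0, 0, 25, 0, 0, 0, 1], [0, 0, 40, 0, 0, 0, 1], [0, 0, 50, 0, 0, 0, 1]],
  ],
)

```text
time_s: 42.98
eef_pos: [0.6283, -0.118, 0.0536]
orientation: [-179.8, -0.1, 90.0]
contact_force: [-0.4, 0.6, -1.6]
opening: 0.0431
finger_force: 22.0
```

>>> drive_tool(
  plan=[
    [[0, 0, 0, 0, 0, 0, 1], [0, 0, 0, 0, 0, 0, 1], [0, 0, 0, 0, 0, 0, 1], [0, 0, 0, 0, 0, 0, 1], [0, 0, 0, 0, 0, 0, 1]],
  ],
)

```text
time_s: 43.4
eef_pos: [0.6307, -0.1194, 0.057]
orientation: [179.9, 0.0, 90.0]
contact_force: [0.5, 0.1, -1.5]
opening: 0.0425
finger_force: 22.0
```

```bash
python3 go.py 629.6 -119 36.4 90
```

```text
t 43.4 at [ 630.7 -119.4   57. ] [179.92   0.    90.  ] open 42.5 q7 35
wp 0 [0.4, -1.1, 20.6] [0.001, 0.0, -0.0]
```

>>> drive_tool(
  plan=[
    [[0, 0, 5, 0, 0, 0, 1], [0, 0, 10, 0, 0, 0, 1], [0, 0, 15, 0, 0, 0, 1], [0, 0, 18, 0, 0, 0, 1], [0, 0, 19.5, 0, 0, 0, 1]],
  ],
)

```text
time_s: 43.82
eef_pos: [0.6298, -0.1192, 0.0363]
orientation: [-179.9, -0.0, 90.0]
contact_force: [-5.9, 3.6, 18.1]
opening: 0.0429
finger_force: 22.0
```

>>> drive_tool(
  plan=[
    [[0, 0, 0.3, 0, 0, 0, 1], [0, 0, 0.5, 0, 0, 0, 1], [0, 0, 0.7, 0, 0, 0, 1], [0, 0, 0.7, 0, 0, 0, 1], [0, 0, 0.7, 0, 0, 0, 1]],
  ],
)

```text
time_s: 44.23
eef_pos: [0.6297, -0.1191, 0.0364]
orientation: [-180.0, -0.1, 90.0]
contact_force: [-3.9, 2.3, 7.6]
opening: 0.0424
finger_force: 22.0
```

```bash
python3 go.py 629.6 -119 36.4 90
```

```text
t 44.23 at [ 629.7 -119.1   36.4] [-1.7995e+02 -5.0000e-02  8.9990e+01] open 42.4 q7 36
wp 0 [0.1, -0.1, 0.0] [-0.001, -0.001, -0.0]
```

Seated. Now I'll release it and retreat.

>>> drive_tool(
  plan=[
    [[0, 0, -0.4, 0, 0, 0, 1], [0, 0, -0.4, 0, 0, 0, 1], [0, 0, -0.4, 0, 0, 0, 0.02], [0, 0, -0.4, 0, 0, 0, -0.1], [0, 0, -0.4, 0, 0, 0, -0.3]],
  ],
  squeeze=4,
)

```text
time_s: 44.65
eef_pos: [0.6304, -0.1194, 0.0364]
orientation: [180.0, 0.0, 90.0]
contact_force: [-1.3, 0.4, -0.1]
opening: 0.0532
finger_force: 0.0
```

>>> drive_tool(
  plan=[
    [[0, 0, 0, 0, 0, 0, -0.5], [0, 0, 0, 0, 0, 0, -0.5], [0, 0, 0, 0, 0, 0, -0.5], [0, 0, 0, 0, 0, 0, -0.5], [0, 0, -10, 0, 0, 0, -0.5]],
  ],
)

```text
time_s: 45.07
eef_pos: [0.6291, -0.1189, 0.0451]
orientation: [-179.8, -0.0, 90.0]
contact_force: [-1.0, -0.4, 0.0]
opening: 0.0689
finger_force: 0.0
```

>>> drive_tool(
  plan=[
    [[0, 0, -25, 0, 0, 0, -0.5], [0, 0, -60, 0, 0, 0, -0.5], [0, 0, -95, 0, 0, 0, -0.5], [0, 0, -130, 0, 0, 0, -0.5], [0, 0, -160, 0, 0, 0, -0.5]],
  ],
)

```text
time_s: 45.48
eef_pos: [0.6303, -0.1198, 0.2097]
orientation: [179.9, 0.0, 90.0]
contact_force: [1.7, 0.6, -0.7]
opening: 0.0688
finger_force: 0.0
```

>>> drive_tool(
  plan=[
    [[25, 0, 0, 0, 0, 0, -0.5], [60, -20, 0, 0, 0, 0, -0.5], [95, -45, 0, 0, 0, 0, -0.5], [130, -70, 0, 0, 0, 0, -0.5], [160, -90, 0, 0, 0, 0, -0.5]],
  ],
)

```text
time_s: 45.9
eef_pos: [0.5386, 0.042, 0.2069]
orientation: [-180.0, -0.0, 90.0]
contact_force: [-0.1, 0.3, -0.6]
opening: 0.0693
finger_force: 0.0
```

>>> drive_tool(
  plan=[
    [[20, -20, 0, 0, 0, 0, -0.5], [50, -50, 0, 0, 0, 0, -0.5], [75, -75, 0, 0, 0, 0, -0.5], [90, -90, 0, 0, 0, 0, -0.5], [90, -90, 0, 0, 0, 0, -0.5]],
  ],
)

```text
time_s: 46.32
eef_pos: [0.4468, 0.1343, 0.2065]
orientation: [-179.8, -0.1, 90.3]
contact_force: [-0.5, -0.2, 0.1]
opening: 0.0687
finger_force: 0.0
```

>>> drive_tool(
  plan=[
    [[0, 0, 0, 0, 0, 0, -0.5], [0, 0, 0, 0, 0, 0, -0.5], [0, 0, 0, 0, 0, 0, -0.5], [0, 0, 0, 0, 0, 0, -0.5], [0, 0, 0, 0, 0, 0, -0.5]],
  ],
)

```text
time_s: 46.73
eef_pos: [0.4508, 0.1297, 0.2065]
orientation: [180.0, 0.0, 89.9]
contact_force: [-0.9, -0.2, -0.6]
opening: 0.069
finger_force: 0.0
```

```bash
python3 go.py; python3 - <<'E'
from fit import *
for n in C: cv2.imwrite(f"pics/{n}9.png",r.get_image(n))
I=load(9);G={n:grad(I[n]) for n in I}
print(fitc(G,.6297,-.119,[(.0496,.022)],["top"]),fitc(G,.6297,-.119,[(.0496,.022)],["scene"]))
a,b=[cv2.resize(I[n][v-50:v+50,u-50:u+50],(400,400),interpolation=2) for n,u,v in(("scene",240,170),("top",335,205))]
cv2.imwrite("pics/c9.png",np.hstack([a,b]))
E
```

```text
t 46.73 at [450.8 129.7 206.5] [1.7998e+02 2.0000e-02 8.9880e+01] open 69.0 q7 -4
(array([ 0.63422063, -0.12096756]), np.float64(23.783860516094386)) (array([ 0.62970654, -0.1243131 ]), np.float64(39.109427696163266))
```

View pics/c9.png

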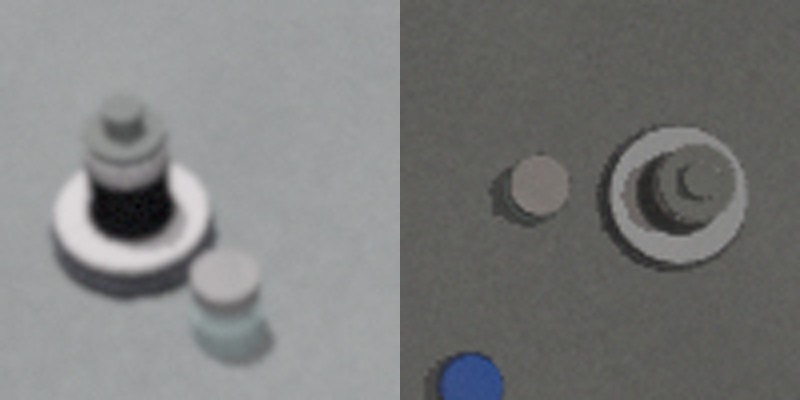

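The final view shows the stack upright on the stage at about (124,165) in the left crop and the jar upright beside it. The gap is roughly 2 to 2.5 cm.

```bash
python3 -c "
from workcell import r
print(r.sign_off())"
```

```text
the job is handed in; nothing more can be done
None
```

I handed the job in after about 47 s of the 128 s allowed. The barrel, spacer and cap are stacked centred on the stage, and the cassette is fully down in the rack gap with its neighbours unmoved. The jar stands about 2 to 2.5 cm from the stage on the +y side; the tape was left alone and everything has been let go.

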